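Close the carved panel in the clamping tray and key its joint

TASK

Fit the loose pale half panel into the clamping tray beside the half that is already there: hook its tongue under the lip of the sprung jaw, push the jaw back with it and swing it down until it lies fully home on the tray floor, held by the lip, with the stepped joint shut. Then set the small pale bow-tie key in its recess across the joint and press it flush. Leave the dark pieces, the tools and everything else on the bench where they are.

Things in the scene. Friction and masses are not known exactly. Their poses are not given: they have to be found in the camera images.
- tray: Fixed clamping tray, 148 x 226 mm: plywood base 10 mm thick, green rims 24 mm high (14 mm over its floor). Origin under the panel's centre, z up, y along the tray towards the sprung jaw. A pale half panel, 24 mm thick with a flower boss, is glued in its -y half; its stepped edge runs at y 20 for x below 0, along x 0, at y -20 for x above 0. Room between the long rims x -60 to 60.
- seat (a point): Point on the tray floor, 10 mm above the bench, at x 16, y 50 mm in the tray's frame, same axes as the tray: the loose half panel is home when its origin lies here and its axes match the tray's.
- recess (a point): Centre of the bow-tie recess across the joint, level with the panels' top face (34 mm above the bench), at x -30, y 20 mm in the tray's frame, same axes; 14 mm deep, its length along the tray's y, 1.2 mm larger than the key all round. Half is cut in the glued panel, half in the loose one, so it is complete only when that is home.
- jaw (a joint): Aluminium hold-down jaw across the tray's +y end, sprung towards -y. 0 m fully out: its inner face then 76 mm from the tray's origin along y; it gives way to +y by 0.012 m; 3.6 N at first, 0.6 N more per mm. A lip overhangs this face by 5 mm towards -y, 9 to 14 mm above the tray floor, flat on top, so a level panel cannot get down past it. A home panel holds the jaw at 0.004 m.
- plate: Loose pale half panel, L-shaped, 24 mm thick, 0.17 kg. Origin on the underside below its square flower boss (34 x 34 x 25 mm, on top, sides along x and y: the grip). From it the body spans x -75 to 43, y -30 to 24, with a tongue to y 30 (lowest 7 mm only) for the jaw's lip, and a tab x -15 to 43 out to y -70. Side play in the tray 1 mm each way; lower edges bevelled 2 mm.
- key: Small loose pale wooden bow-tie key lying flat, 14 mm thick, 40 mm long along its y, 28 mm wide at the ends (flat end faces), 16 mm at the waist; lower edges bevelled 1.5 mm; 12 g. Origin at the centre of its underside. Either way round fits.
- key_top (a point): Centre of the pale key's top face, 14 mm above its underside.
- dark_plate: Dark wooden half panel, the mirror image of the pale one, with a pale flower centre; belongs to another job and does not fit. Leave alone.
- dark_key: Dark wooden bow-tie key, 54 x 36 x 14 mm, too large for the recess. Leave alone.
- gouge_wide: Carving gouge with a 25 mm edge and a brown handle, 270 mm long, lying on the bench. Leave alone.
- gouge_narrow: Carving gouge with a 10 mm edge and a dark handle, 280 mm long, lying on the bench. Leave alone.
- mallet: Turned wooden carver's mallet standing on its head, 92 mm across, 260 mm tall. Leave alone.
- glue: White glue bottle with an orange cap, 60 mm across, 170 mm tall. Leave alone.
- stone: Grey sharpening stone in a dark wooden holder, 75 x 220 x 36 mm. Leave alone.
- brush: Bench brush with a pale wooden handle, 200 mm long, lying on the bench. Leave alone.
There are look-alikes about, which are no part of the job. Of the things that look like the key, take the one that is farthest from the robot's base at the start. Leave any yellow look-alike of the plate alone.

How it is judged:
On the way, in this order (a step that is already met when the one before it is completed fails the run):
1. the pale half panel is fully home in the tray with its joint shut, the key not yet in (x of plate in the frame of seat between -0.003 and 0.003 m and y of plate in the frame of seat between -0.002 and 0.0025 m and z of plate in the frame of seat between -0.003 and 0.002 m and angle between the y axis of plate and the y axis of tray, either way round below 0.04 rad and angle between plate's own z axis and vertical below 0.03 rad and horizontal distance between key_top and recess above 0.03 m), for 0.2 s.
2. the pale key is down in its recess, flush (x of key_top in the frame of recess between -0.004 and 0.004 m and y of key_top in the frame of recess between -0.004 and 0.004 m and z of key_top in the frame of recess between -0.003 and 0.0015 m and angle between the y axis of key and the y axis of tray, either way round below 0.15 rad and angle between key's own z axis and vertical below 0.05 rad), for 0.2 s.
At the end, for the whole second after the job is handed in: The pale half panel lies at its seat (within 3 mm across the tray, 2 mm along it, 2 mm in height, level and square to 2 degrees); the pale key lies in its recess across the joint, its top at most 1.5 mm proud of the panel; both are released and at rest (all of step 2 and x of plate in the frame of seat between -0.003 and 0.003 m and y of plate in the frame of seat between -0.002 and 0.0025 m and z of plate in the frame of seat between -0.003 and 0.002 m and angle between the y axis of plate and the y axis of tray, either way round below 0.04 rad and angle between plate's own z axis and vertical below 0.03 rad and linear speed of each of plate, key below 0.01 m/s); the robot touches nothing.
It fails at once if a dark piece, a tool or another bystander was moved by more than 25 mm (distance of any of dark_plate, dark_key, gouge_wide, gouge_narrow, mallet, glue, stone, brush from where it was at the start of the episode above 0.025 m).
It also fails if it takes over 67 s, if anything falls off the work surface, if the arm or the gripper's body presses on something with over 40 N, if the wrist force passes 120 N, or if a joint passes its speed limit or range.

ROBOT

A 7-joint arm with a two-finger parallel gripper is mounted at the origin on the work surface. World frame = base frame: x ahead of the robot, y to its left, z up, the work surface at z = 0. Lengths are in m, angles in rad, forces in N, time in s.
With the tool pointing down it reaches from about 0.4 to 0.85 m from the base axis. Payload 4.5 kg.
Tool frame: the origin (TCP) lies at the very end of the fingers, on their centre line; the grasp point (between the pads) lies 19 mm behind it (bot.tcp_to_grasp is the distance from the TCP to the grasp point, in m); z points along the fingers, y is the line along which they close (so a half turn about z gives the same grasp; the last joint's range is limited). The gripper opens to 85 mm and grips with 20 to 120 N. Pads are 22 mm wide; open, the fingers measure 114 mm over their backs; the gripper's body (76 mm by 85 mm) begins 54 mm behind the grasp point. The pads swing forward as they close: fully open they stand 13 mm farther back than shut.
Start: joints at [1.144, 0.689, -0.195, 1.565, 0.157, 0.902, -0.215], TCP at [0.278, -0.56, 0.231] pointing down, gripper open.
Joint ranges: [-3.01, 3.01], [-0.46, 2.08], [-1.47, 1.51], [0.13, 2.56], [-1, 4.14], [0.04, 2.09], [-2.66, 2.66]. Speed limits (rad/s): [2.57, 2.57, 3.14, 3.14, 3.14, 3.14, 3.14].

INTERFACE

Orientations are given as a unit quaternion [x, y, z, w].
In Python, from rig import bot gives the robot as it stands.
- The arm moves only by the tool move_arm, never from a script. Its argument "steps" is a list of rows, each an object with "jaw": the opening, from 0 (shut) to 1 (fully open); "slide": the shift along the tool's x, y, z scaled (see below), a list of three; "delta_rot": the turn, a rotation vector about the tool's x, y, z scaled (see below), a list of three. In form: [{"jaw": jaw, "slide": [dx, dy, dz], "delta_rot": [ax, ay, az]}, ...]. A call has 1 to 5 rows; each row is the pose to reach, as a shift and turn from the pose commanded when the call began, along the tool's axes at that moment, turning the shorter way round; what a row does not reach only later rows make up. The controller multiplies each number of a shift by 100 mm and each number of a turn by pi rad. A row lasts 1/10 s, in which the tool goes at most 50 mm and 8.59 degrees, less where a joint would pass 70% of its speed; a pose out of reach is approached as far as the arm can. A call with a number of a shift or a turn outside -1 to 1 is refused whole. A call with a gripper value outside its range is refused whole. The fingers move at their own pace and stop on an object; "grip_force" is the grip in N (left out, the last holds). Time passes only in rows, so rows that repeat a pose let the fingers close. It gives the time, the measured TCP pose, the force, the opening and the grip force at its end, in the units of the state.
- bot.get_state(): the state, without advancing time (a new reading comes with each control period).
- bot.read_camera(name): name is "scene" or "top" or "wrist"; returns a dict with "pixels" (384x512x3 uint8, red, green, blue), "mtx" (3x3 intrinsics, pixels), "T" (4x4, takes a point from camera to world coordinates). Camera axes: x right, y up, looking along -z (the intrinsics and any distortion apply to the point x, -y, -z); pixel columns grow to the right and rows downward; lengths in m; the calibration is good to about 2 mm. A picture is of the moment at which its call begins. There is no depth.
- bot.job_done(): hands the job in; it is judged then, once.
Trained networks look in a picture, given as the dict that the camera call returned (one of the last four; its "shot" number tells which), for a name from the list of things; names that differ only in an ending like _2 or _b are one class to them, and where a whole thing is asked for, a point or a joint stands for the part that bears it (a point fixed in the world has none). Each returns a list of dicts, best first, with "conf" (0 to 1); they miss things now and then, are a little off and sometimes report something else, mostly with a low value. They report only what shows in the picture. A call takes as long as a camera call. They do not tell look-alikes from the thing itself.
- bot.cut_out(picture, target): "pixels" (384x512 bool, what is visible of it) and "extent" ([centre column, centre row, width, height] in pixels, round what is visible of it).
The state is a dict: "t": time; "joint_positions": joint angles; "qd": joint speeds; "joint_torque": joint torques, N m; "eef_pos": TCP position; "ee_rot": TCP orientation; "ft_force": force on the tool from outside, world axes, zero at the start; "ft_torque": the same for the moment, N m; "grip_width": opening from 0.0 (shut) to 1.0 (fully open); "gripper_force": force on a finger pad.
Only numpy, scipy, OpenCV 4.12 (cv2) and the standard library are available. Lean on these libraries where they do the work, as an engineer would, in place of code of your own. Each camera call takes 0.05 s, during which the arm holds its last target. There are 200 camera calls.

## Working session

There is one attempt and no reset: what is moved stays moved. The work goes in short steps, Python scripts to look and compute and a tool call to move; the robot and the scene stay as the last step left them, time stands still between calls to the robot, and variables do not carry over. Pictures are saved under pics/ and viewed, at most 10 in all, crops included, and the job is handed in when it is done.

Besides the shell and the picture viewer there is one more tool, called after ">>>" as name(argument=value, ...) on one line, values as JSON. move_arm: Moves the arm, as the interface text tells. Shifts and turns lie within -1 to 1; 1 stands for 100 mm of shift or pi rad of turn. Its arguments: {"type":"object","properties":{"steps":{"type":"array"},"grip_force":{"type":"number"}},"required":["steps"]}

```bash
mkdir -p pics; ls; cat > h.py <<'E'
import numpy as np, cv2
from rig import bot
from scipy.spatial.transform import Rotation as R
def ray(c,u,v):
    M=c["mtx"]; d=np.linalg.inv(M)@np.array([u,v,1.]); d=np.array([d[0],-d[1],-d[2]])
    T=np.array(c["T"]); return T[:3,3], T[:3,:3]@d
def at(c,u,v,z):
    o,d=ray(c,u,v); return o+d*(z-o[2])/d[2]
def proj(c,p):
    T=np.array(c["T"]); q=T[:3,:3].T@(np.asarray(p)-T[:3,3]); w=c["mtx"]@np.array([q[0],-q[1],-q[2]]); return w[:2]/w[2]
def save(c,n): cv2.imwrite("pics/"+n,cv2.cvtColor(c["pixels"],cv2.COLOR_RGB2BGR))
E
python3 - <<'E'
from h import *
s=bot.get_state(); print({k:np.round(v,3).tolist() for k,v in s.items()})
ims=[]
for n in("top","scene"):
    c=bot.read_camera(n); print(n,c["mtx"].tolist(),np.round(c["T"],3).tolist(),[k for k in c]); ims.append(c["pixels"])
    for t in("plate","key","tray","dark_plate","dark_key"):
        print(t,[(round(d["conf"],2),np.round(d["extent"]).tolist()) for d in bot.cut_out(c,t)])
for n,i in zip(("top","scene"),ims):
    cv2.imwrite(f"pics/{n}0.png",cv2.cvtColor(cv2.resize(i,(800,600)),cv2.COLOR_RGB2BGR))
E
```

```text
pics
{'t': 0.0, 'joint_positions': [1.144, 0.69, -0.195, 1.566, 0.157, 0.903, -0.215], 'qd': [-0.001, -0.002, -0.001, -0.001, -0.0, 0.0, -0.002], 'joint_torque': [0.0, -53.96, -1.267, -15.854, 0.009, 0.009, 0.0], 'eef_pos': [0.278, -0.559, 0.23], 'ee_rot': [0.974, 0.228, -0.0, -0.001], 'ft_force': [0.451, 0.527, -0.509], 'ft_torque': [0.033, 0.012, 0.02], 'gripper_force': 0.0, 'grip_width': 0.997}
top [[405.07961247655476, 0.0, 259.1935255331669], [0.0, 405.07961247655476, 197.0538387383819], [0.0, 0.0, 1.0]] [[-0.009, 0.993, -0.114, 0.401], [-1.0, -0.007, 0.02, 0.081], [0.019, 0.115, 0.993, 1.164], [0.0, 0.0, 0.0, 1.0]] ['pixels', 'mtx', 'T', 'shot']
plate [(0.73, [396.0, 169.0, 37.0, 41.0]), (0.67, [244.0, 270.0, 41.0, 53.0])]
key []
tray [(0.89, [227.0, 197.0, 93.0, 69.0]), (0.59, [394.0, 298.0, 35.0, 74.0])]
dark_plate [(0.81, [325.0, 215.0, 37.0, 52.0]), (0.56, [225.0, 194.0, 86.0, 70.0]), (0.28, [114.0, 149.0, 50.0, 42.0])]
dark_key [(0.6, [301.0, 153.0, 20.0, 19.0])]
scene [[372.7220957631188, 0.0, 252.56556211816346], [0.0, 372.7220957631188, 180.8013501533875], [0.0, 0.0, 1.0]] [[-0.213, -0.813, 0.541, 1.167], [0.977, -0.173, 0.125, 0.198], [-0.008, 0.555, 0.832, 1.033], [0.0, 0.0, 0.0, 1.0]] ['pixels', 'mtx', 'T', 'shot']
plate [(0.94, [283.0, 144.0, 36.0, 35.0]), (0.79, [128.0, 190.0, 35.0, 35.0]), (0.6, [173.0, 110.0, 36.0, 34.0])]
key [(0.48, [193.0, 122.0, 10.0, 9.0]), (0.43, [128.0, 189.0, 37.0, 34.0]), (0.4, [165.0, 144.0, 11.0, 11.0]), (0.22, [204.0, 167.0, 40.0, 38.0])]
tray [(0.76, [284.0, 196.0, 85.0, 62.0])]
dark_plate [(0.6, [203.0, 168.0, 38.0, 40.0])]
dark_key [(0.58, [206.0, 218.0, 20.0, 14.0])]
```

View pics/top0.png

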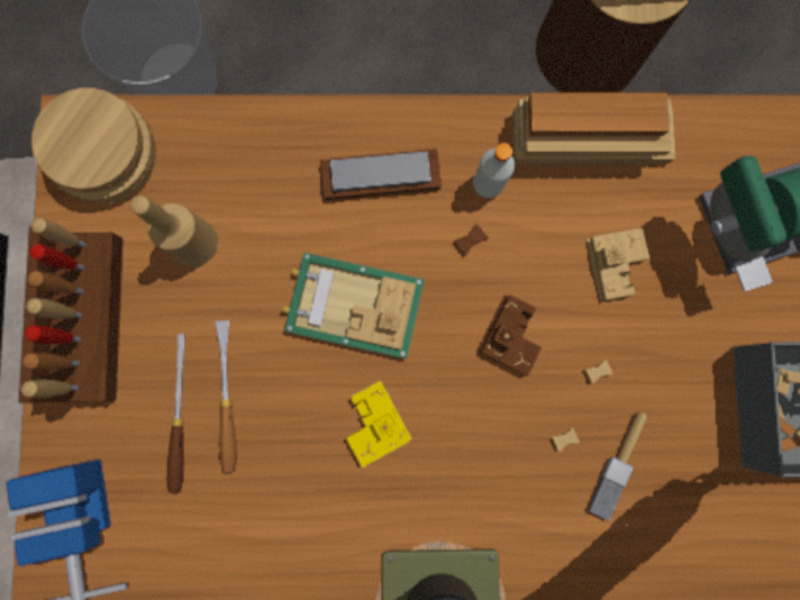

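View pics/scene0.png

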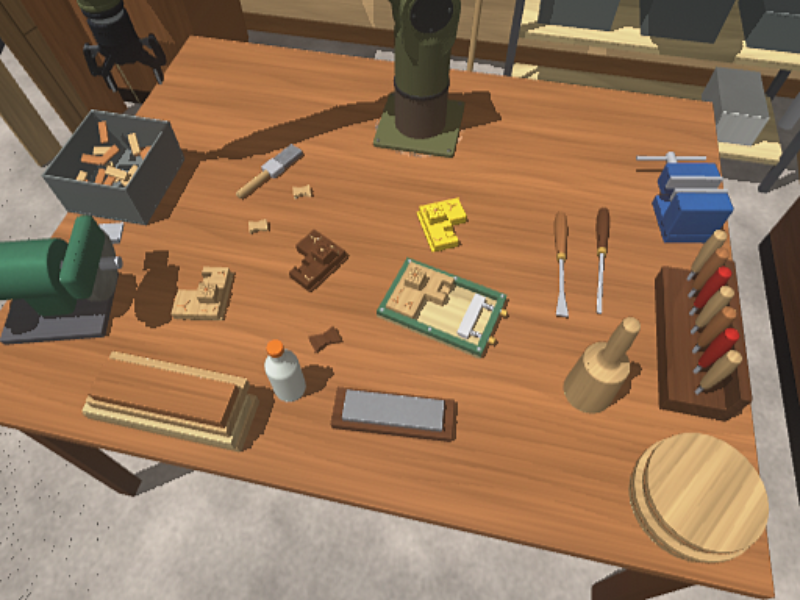

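Top view (800x600): the loose pale panel is at (620,263). The yellow look-alike is at (378,425) and the dark panel at (512,336). The tray is at (355,305), with its jaw at the left end. Key candidates are pale (598,372), pale (565,440) and dark (470,240). The robot base is at (440,580), so the farthest pale key is (598,372).

```bash
python3 - <<'E'
from h import *
c=bot.read_camera("top"); k=.64
for n,u,v,z in(("plate boss",622,243,.049),("plate",620,265,.024),("key",598,372,.014),("key2",565,440,.014),("dkey",470,240,.014),("traycorner",307,256,.024),("tc",422,282,.024),("tc",404,356,.024),("tc",288,331,.024),("brush",618,465,.02),("dark",512,336,.049),("glue",495,170,.1)):
    p=at(c,u*k,v*k,z); print(n,p.round(3),np.hypot(p[0],p[1]).round(3))
w=bot.read_camera("wrist"); print(w["mtx"].round(1).tolist()); s=bot.get_state()
T=np.eye(4);T[:3,:3]=R.from_quat(s["ee_rot"]).as_matrix();T[:3,3]=s["eef_pos"]
print((np.linalg.inv(T)@w["T"]).round(3).tolist()); print(T.round(3).tolist())
E
```

```text
plate boss [ 0.645 -0.335  0.049] 0.727
plate [ 0.61  -0.339  0.024] 0.697
key [ 0.414 -0.293  0.014] 0.507
key2 [ 0.293 -0.228  0.014] 0.371
dkey [ 0.66  -0.064  0.014] 0.663
traycorner [0.629 0.236 0.024] 0.672
tc [0.58  0.026 0.024] 0.581
tc [0.446 0.06  0.024] 0.45
tc [0.492 0.269 0.024] 0.561
brush [ 0.249 -0.319  0.02 ] 0.405
dark [ 0.479 -0.131  0.049] 0.496
glue [ 0.765 -0.1    0.1  ] 0.771
[[296.6, 0.0, 254.8], [0.0, 296.6, 195.5], [0.0, 0.0, 1.0]]
[[0.001, 0.951, 0.31, 0.079], [1.0, -0.001, -0.0, 0.0], [-0.0, 0.31, -0.951, -0.143], [0.0, 0.0, 0.0, 1.0]]
[[0.896, 0.445, 0.0, 0.278], [0.445, -0.896, -0.0, -0.56], [0.0, 0.0, -1.0, 0.231], [0.0, 0.0, 0.0, 1.0]]
```

>>> move_arm(steps=[{"jaw": 1,"slide": [0.3,-0.2,0],"delta_rot": [0,0,0.04]},{"jaw": 1,"slide": [0.6,-0.4,0],"delta_rot": [0,0,0.08]},{"jaw": 1,"slide": [1,-0.6,0],"delta_rot": [0,0,0.12]},{"jaw": 1,"slide": [1,-0.6,0],"delta_rot": [0,0,0.147]}])

```text
t: 1.1
eef_pos: [0.3469, -0.4549, 0.2315]
ee_rot: [1.0, 0.003, 0.002, -0.002]
ft_force: [0.8, -0.4, -0.8]
grip_width: 1.004
gripper_force: 0.0
```

>>> move_arm(steps=[{"jaw": 1,"slide": [0.35,-0.35,0],"delta_rot": [0,0,0]},{"jaw": 1,"slide": [0.7,-0.7,0],"delta_rot": [0,0,0]},{"jaw": 1,"slide": [1,-1,0],"delta_rot": [0,0,0]}])

```text
t: 1.4
eef_pos: [0.4429, -0.3596, 0.2315]
ee_rot: [1.0, 0.0, 0.001, -0.0]
ft_force: [0.5, -0.2, 0.4]
grip_width: 0.997
gripper_force: 0.0
```

>>> move_arm(steps=[{"jaw": 1,"slide": [0.4,-0.2,0],"delta_rot": [0,0,0]},{"jaw": 1,"slide": [0.8,-0.4,0],"delta_rot": [0,0,0]},{"jaw": 1,"slide": [1,-0.4,0],"delta_rot": [0,0,0]},{"jaw": 1,"slide": [1,-0.4,0],"delta_rot": [0,0,0]},{"jaw": 1,"slide": [1,-0.4,0],"delta_rot": [0,0,0]}])

```text
t: 1.9
eef_pos: [0.5402, -0.3221, 0.231]
ee_rot: [1.0, -0.001, -0.001, 0.0]
ft_force: [-0.8, -0.6, 0.3]
grip_width: 0.998
gripper_force: 0.0
```

```bash
python3 - <<'E'
from h import *
import pickle
s=bot.get_state(); c=bot.read_camera("wrist"); 
for t in("plate","key"):
    for d in bot.cut_out(c,t): print(t,round(d["conf"],2),np.round(d["extent"]).tolist(),at(c,*d["extent"][:2],.02).round(3))
print(s["eef_pos"],s["ee_rot"]); pickle.dump(c,open("w1.pkl","wb"))
cv2.imwrite("pics/w1.png",cv2.cvtColor(cv2.resize(c["pixels"],(800,600)),cv2.COLOR_RGB2BGR))
E
```

```text
plate 0.93 [268.0, 103.0, 95.0, 125.0] [ 0.614 -0.338  0.02 ]
plate 0.61 [5.0, 322.0, 11.0, 19.0] [0.31  0.042 0.02 ]
key 0.86 [236.0, 256.0, 34.0, 26.0] [ 0.418 -0.297  0.02 ]
key 0.72 [192.0, 329.0, 34.0, 27.0] [ 0.296 -0.229  0.02 ]
[ 0.5402329  -0.3221397   0.23102181] [ 9.99999603e-01 -5.92771142e-04 -6.36330397e-04  1.95029341e-04]
```

View pics/w1.png

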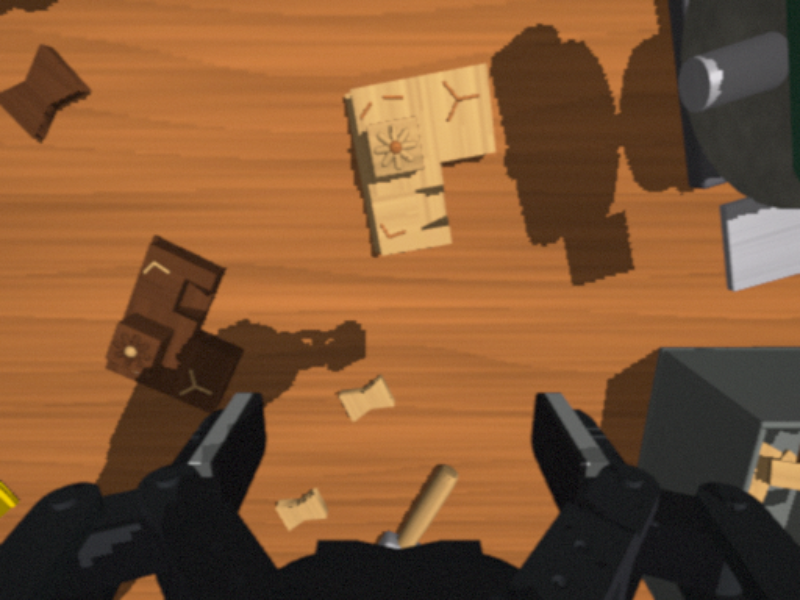

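The wrist view shows the loose pale panel with its boss at (395,147), the wanted key at (366,398) and the nearer look-alike key at (302,508). The dark panel is at (170,320). The farther key is confirmed as the one at (366,398).

```bash
cat > fit.py <<'E'
from h import *
import pickle
from scipy.optimize import minimize
def box(x0,x1,y0,y1,z0,z1): return np.array([[x,y,z] for x in(x0,x1) for y in(y0,y1) for z in(z0,z1)])/1000
def key(): 
    P=[]
    for s in(1,-1):
        q=[(-14,20*s),(14,20*s),(8,0),(-8,0)]
        P.append(np.array([[x,y,z] for x,y in q for z in(0,14)])/1000)
    return P
PLATE=[box(-75,43,-30,24,0,24),box(-75,43,24,30,0,7),box(-15,43,-70,-30,0,24),box(-17,17,-17,17,24,49)]
KEY=key()
def sil(c,parts,Rm,t,S=4):
    m=np.zeros((384*S,512*S),np.uint8)
    for P in parts:
        W=P@Rm.T+t; T=c["T"]; q=(W-T[:3,3])@T[:3,:3]; w=(q*[1,-1,-1])@c["mtx"].T; uv=w[:,:2]/w[:,2:]
        h=cv2.convexHull((((uv+.5)*S-.5)*16).round().astype(np.int32)); cv2.fillConvexPoly(m,h,1,shift=4)
    return m.astype(bool)
def fit(views,parts,x0,S=4,free_z=False,z=0.):
    ms=[(c,cv2.resize(m.astype(np.float32),None,fx=S,fy=S,interpolation=cv2.INTER_LINEAR)>.5) for c,m in views]
    def f(p):
        Rm=R.from_euler("z",p[2]).as_matrix(); t=np.array([p[0],p[1],p[3] if free_z else z]); e=0
        for c,m in ms:
            s=sil(c,parts,Rm,t,S); e+=1-(s&m).sum()/(s|m).sum()
        return e/len(ms)
    sx=np.array([[.0,0,0,0],[.006,0,0,0],[0,.006,0,0],[0,0,.12,0],[0,0,0,.01]])
    n=4 if free_z else 3; x0=np.array(list(x0)+[z])[:n]
    r=minimize(f,x0,method="Nelder-Mead",options=dict(initial_simplex=x0+sx[:n+1,:n],xatol=1e-4,fatol=1e-4,maxiter=250)); return r.x,r.fun
def mask(c,name,near,z=.02):
    ds=bot.cut_out(c,name); 
    d=min(ds,key=lambda d:np.hypot(*(at(c,*d["extent"][:2],z)[:2]-near))); return d["pixels"],d["conf"]
E
cat > look.py <<'E'
from fit import *
E
python3 - <<'E'
from fit import *
c=bot.read_camera("wrist")
m,cf=mask(c,"plate",[.61,-.34]); 
r=min((fit([(c,m)],PLATE,[.64,-.325,a]) for a in(0.,.15,-.15)),key=lambda r:r[1]);print("plate",r,cf)
k,cf=mask(c,"key",[.414,-.293])
for a in(-1.3,-1.7,-1.0): print("key",fit([(c,k)],KEY,[.414,-.295,a]),cf)
pickle.dump((c,m,k),open("v1.pkl","wb"))
E
```

```text
plate (array([ 0.62412021, -0.31978048,  0.16838616]), np.float64(0.019562825847802223)) 0.96
key (array([ 0.41344247, -0.29415968,  0.40579838]), np.float64(0.09337572866984634)) 0.57
key (array([ 0.41342382, -0.29434752, -2.75750396]), np.float64(0.09289733517358534)) 0.57
key (array([ 0.41331958, -0.29407273,  0.39918863]), np.float64(0.09359083191850592)) 0.57
```

>>> move_arm(steps=[{"jaw": 1,"slide": [0.4,0.1,0.2],"delta_rot": [0,0,0]},{"jaw": 1,"slide": [0.8,0.2,0.4],"delta_rot": [0,0,0]},{"jaw": 1,"slide": [1,0.2,0.5],"delta_rot": [0,0,0]},{"jaw": 1,"slide": [1,0.2,0.5],"delta_rot": [0,0,0]},{"jaw": 1,"slide": [1,0.2,0.5],"delta_rot": [0,0,0]}])

```text
t: 2.7
eef_pos: [0.64, -0.3421, 0.181]
ee_rot: [1.0, -0.001, -0.001, -0.0]
ft_force: [-0.3, -0.9, 0.2]
grip_width: 1.0
gripper_force: 0.0
```

```bash
python3 - <<'E'
from fit import *
c1,m1,k1=pickle.load(open("v1.pkl","rb"))
c=bot.read_camera("wrist"); m,cf=mask(c,"plate",[.61,-.34]); s=bot.get_state()
x0=[.64,-.325,.15]
print(fit([(c,m)],PLATE,x0),cf); r=fit([(c,m),(c1,m1)],PLATE,x0); print(r)
print(fit([(c,m),(c1,m1)],PLATE,r[0],free_z=True))
print(s["eef_pos"],s["ee_rot"]); pickle.dump((c,m),open("v2.pkl","wb"))
im=c["pixels"].copy(); S=sil(c,PLATE,R.from_euler("z",r[0][2]).as_matrix(),np.array([r[0][0],r[0][1],0]),1).astype(np.uint8)
cs,_=cv2.findContours(S,0,1); cv2.drawContours(im,cs,-1,(255,0,0),1)
cv2.imwrite("pics/w2.png",cv2.cvtColor(cv2.resize(im,(800,600)),cv2.COLOR_RGB2BGR))
E
```

```text
(array([ 0.62366705, -0.32008665,  0.16848759]), np.float64(0.018669851646970104)) 0.58
(array([ 0.62389659, -0.31991912,  0.16779225]), np.float64(0.02023474864605551))
(array([ 0.62399659, -0.31997527,  0.16870992,  0.00097956]), np.float64(0.019291563094346043))
[ 0.63970981 -0.34288382  0.18234036] [ 9.99999155e-01 -1.18534702e-03 -1.04000592e-04  5.22855915e-04]
```

View pics/w2.png

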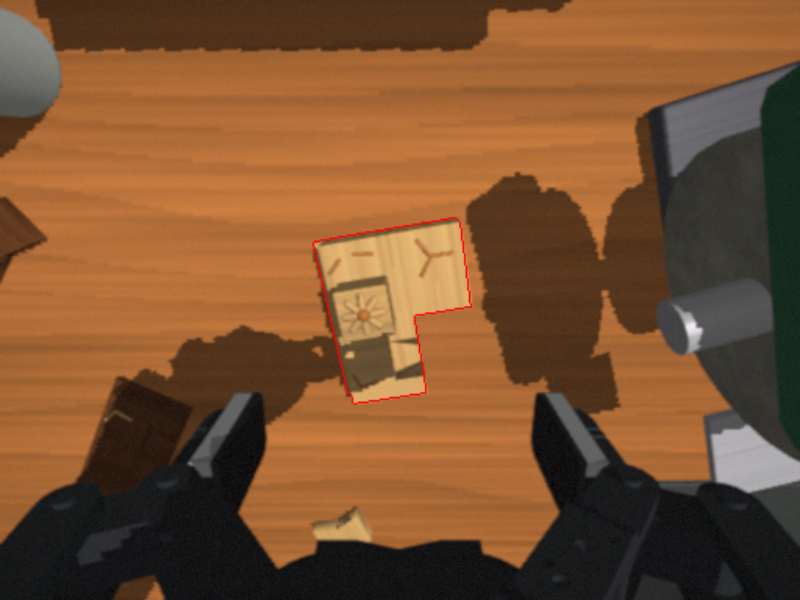

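The panel fit (red outline) lies on the panel's edges, with its boss at (363,315). It gives the panel at (0.624,-0.320), yaw 0.168, z about 0. Descending to grip the boss across its y sides.

>>> move_arm(steps=[{"jaw": 1,"slide": [-0.16,-0.22,0.4],"delta_rot": [0,0,-0.04]},{"jaw": 1,"slide": [-0.16,-0.22,0.8],"delta_rot": [0,0,-0.0535]},{"jaw": 1,"slide": [-0.16,-0.22,1],"delta_rot": [0,0,-0.0535]},{"jaw": 1,"slide": [-0.16,-0.22,1],"delta_rot": [0,0,-0.0535]}])

```text
t: 3.2
eef_pos: [0.6216, -0.3195, 0.0792]
ee_rot: [0.997, 0.083, -0.003, -0.001]
ft_force: [0.2, -0.1, 0.6]
grip_width: 0.999
gripper_force: 0.0
```

>>> move_arm(steps=[{"jaw": 1,"slide": [0,0,0.3],"delta_rot": [0,0,0]},{"jaw": 1,"slide": [0,0,0.52],"delta_rot": [0,0,0]},{"jaw": 1,"slide": [0,0,0.52],"delta_rot": [0,0,0]},{"jaw": 0.6,"slide": [0,0,0.52],"delta_rot": [0,0,0]},{"jaw": 0,"slide": [0,0,0.52],"delta_rot": [0,0,0]}], grip_force=80)

```text
t: 3.7
eef_pos: [0.6265, -0.321, 0.032]
ee_rot: [0.997, 0.083, 0.002, 0.001]
ft_force: [-0.3, -0.3, -0.3]
grip_width: 0.691
gripper_force: 0.0
```

>>> move_arm(steps=[{"jaw": 0,"slide": [0,0,0],"delta_rot": [0,0,0]},{"jaw": 0,"slide": [0,0,0],"delta_rot": [0,0,0]},{"jaw": 0,"slide": [0,0,0],"delta_rot": [0,0,0]}])

```text
t: 4.0
eef_pos: [0.6262, -0.3206, 0.0313]
ee_rot: [0.997, 0.083, 0.001, 0.001]
ft_force: [-0.3, 0.1, 7.3]
grip_width: 0.379
gripper_force: 82.1
```

>>> move_arm(steps=[{"jaw": 0,"slide": [0,0,-0.2],"delta_rot": [0,0,0]},{"jaw": 0,"slide": [0,0,-0.5],"delta_rot": [0,0,0]},{"jaw": 0,"slide": [0,0,-0.8],"delta_rot": [0,0,0]}])

```text
t: 4.3
eef_pos: [0.6243, -0.3196, 0.1097]
ee_rot: [0.997, 0.083, -0.001, -0.0]
ft_force: [0.6, -0.5, -0.8]
grip_width: 0.377
gripper_force: 81.0
```

>>> move_arm(steps=[{"jaw": 0,"slide": [0,-0.2,-0.3],"delta_rot": [0,0,0]},{"jaw": 0,"slide": [0,-0.5,-0.6],"delta_rot": [0,0,0]},{"jaw": 0,"slide": [-0.1,-0.8,-0.9],"delta_rot": [0,0,0]}])

```text
t: 4.6
eef_pos: [0.6026, -0.2411, 0.2004]
ee_rot: [0.996, 0.084, 0.001, -0.0]
ft_force: [0.5, 0.6, -1.5]
grip_width: 0.373
gripper_force: 81.0
```

>>> move_arm(steps=[{"jaw": 0,"slide": [0,-0.3,-0.3],"delta_rot": [0,0,0]},{"jaw": 0,"slide": [0,-0.6,-0.6],"delta_rot": [0,0,0]},{"jaw": 0,"slide": [-0.1,-0.8,-0.9],"delta_rot": [0,0,0]}])

```text
t: 4.9
eef_pos: [0.579, -0.1616, 0.2906]
ee_rot: [0.996, 0.085, 0.001, -0.001]
ft_force: [0.4, -0.6, -1.6]
grip_width: 0.375
gripper_force: 81.0
```

>>> move_arm(steps=[{"jaw": 0,"slide": [0,-0.3,-0.3],"delta_rot": [0,0,0.04]},{"jaw": 0,"slide": [0,-0.6,-0.6],"delta_rot": [0,0,0.08]},{"jaw": 0,"slide": [0,-0.85,-0.6],"delta_rot": [0,0,0.126]},{"jaw": 0,"slide": [0,-0.85,-0.6],"delta_rot": [0,0,0.126]},{"jaw": 0,"slide": [0,-0.85,-0.6],"delta_rot": [0,0,0.126]}])

```text
t: 5.4
eef_pos: [0.5641, -0.0811, 0.3494]
ee_rot: [0.994, -0.113, -0.0, 0.0]
ft_force: [-0.6, -1.3, -1.4]
grip_width: 0.377
gripper_force: 81.0
```

```bash
python3 - <<'E'
from fit import *
c=bot.read_camera("wrist"); s=bot.get_state(); pickle.dump((c,s),open("v3.pkl","wb"))
c2=bot.read_camera("top"); pickle.dump(c2,open("v3t.pkl","wb"))
print(s["eef_pos"],s["ee_rot"],s["ft_force"])
cv2.imwrite("pics/w3.png",cv2.cvtColor(cv2.resize(c["pixels"],(800,600)),cv2.COLOR_RGB2BGR))
E
```

```text
[ 0.56402452 -0.08229246  0.34906344] [ 9.93508251e-01 -1.13758323e-01 -3.73203062e-04  5.09587240e-04] [ 0.10187076 -1.37696893 -2.77011776]
```

View pics/w3.png

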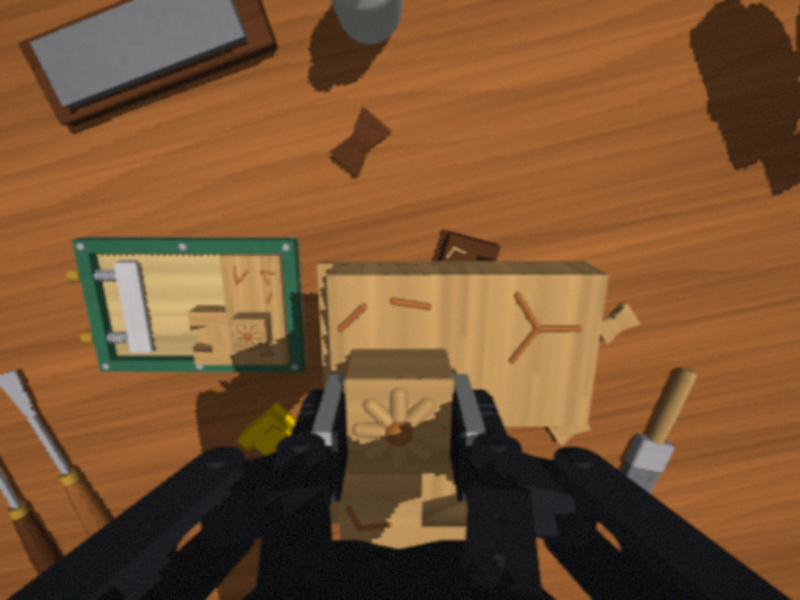

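```bash
python3 - <<'E'
from fit import *
c,s=pickle.load(open("v3.pkl","rb")); c2=pickle.load(open("v3t.pkl","rb"))
TR=[box(-74,74,-113,113,0,24)]
V=[]
for n,cc,win in(("w",c,(150,250,40,200)),("t",c2,(155,235,175,280))):
    h=cv2.cvtColor(cc["pixels"],cv2.COLOR_RGB2HSV); g=cv2.inRange(h,(60,80,30),(95,255,255)); m=np.zeros_like(g); a,b,d,e=win; m[a:b,d:e]=g[a:b,d:e]
    n_,lab,st,_=cv2.connectedComponentsWithStats(m); m=(lab==1+st[1:,4].argmax()).astype(np.uint8)
    hull=cv2.convexHull(cv2.findNonZero(m)); f=np.zeros_like(m); cv2.fillConvexPoly(f,hull,1); V.append((cc,f.astype(bool))); print(n,f.sum())
x0=[.537,.148,-.228]
for v in([V[0]],[V[1]],V): print(fit(v,TR,x0))
print(fit([V[0]],TR,x0,free_z=True))
Rt=R.from_quat(s["ee_rot"]).as_matrix(); Z=np.array([-.00215,0,.0313])
for p in([43,-70,24],[43,-70,0],[43,24,24],[43,30,0],[-15,-70,24],[17,17,49],[17,-17,49],[17,-17,24],[17,17,24]):
    p=np.array(p)/1000; t=np.array([p[0],-p[1],-p[2]])+Z; print(p*1000,(proj(c,Rt@t+s["eef_pos"])*1.5625+.28).round(1))
cv2.imwrite("pics/w3c.png",cv2.cvtColor(cv2.resize(c["pixels"][140:250,40:400],None,fx=2.2,fy=2.2,interpolation=cv2.INTER_CUBIC),cv2.COLOR_RGB2BGR))
E
```

```text
w 11609
t 2941
(array([ 0.5356029 ,  0.15217796, -0.22550133]), np.float64(0.038679010811482506))
(array([ 0.54057831,  0.152046  , -0.22278224]), np.float64(0.30055482009251955))
(array([ 0.53943157,  0.15063372, -0.23354508]), np.float64(0.1750856828110941))
(array([ 0.53535712,  0.15576503, -0.22556659, -0.00838022]), np.float64(0.01495715122158936))
[ 43. -70.  24.] [610.1 275.3]
[ 43. -70.   0.] [583.  259.9]
[43. 24. 24.] [330.  274.6]
[43. 30.  0.] [323.2 259.2]
[-15. -70.  24.] [587.8 425.8]
[17. 17. 49.] [345.2 378.7]
[ 17. -17.  49.] [457.9 379. ]
[ 17. -17.  24.] [449.3 346.4]
[17. 17. 24.] [353.  346.2]
```

View pics/w3c.png

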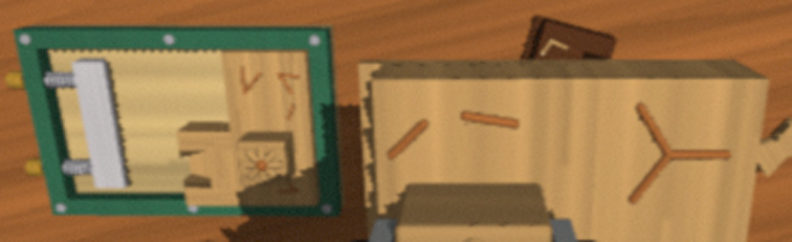

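The crop shows the tray with its rims complete, the jaw at its left end and the glued half on the right. The held panel sits square in the fingers, with its far edge at row 70 of the crop.

```bash
cat > tray.py <<'E'
from fit import *
TR=[box(-74,74,-113,113,10,24)]
def green(cc,win):
    h=cv2.cvtColor(cc["pixels"],cv2.COLOR_RGB2HSV); g=cv2.inRange(h,(55,60,15),(100,255,255)); m=np.zeros_like(g); a,b,d,e=win; m[a:b,d:e]=g[a:b,d:e]
    n_,lab,st,_=cv2.connectedComponentsWithStats(m); m=(lab==1+st[1:,4].argmax()).astype(np.uint8)
    f=np.zeros_like(m); cv2.fillConvexPoly(f,cv2.convexHull(cv2.findNonZero(m)),1); return f.astype(bool)
E
python3 - <<'E'
from tray import *
c,s=pickle.load(open("v3.pkl","rb")); c2=pickle.load(open("v3t.pkl","rb"))
V=[(c,green(c,(150,250,40,200))),(c2,green(c2,(155,235,180,274)))]
x0=[.537,.152,-.226]
for v in([V[0]],[V[1]]): print(fit(v,TR,x0), fit(v,TR,x0,free_z=True))
f=V[1][1]; ys,xs=np.nonzero(f); print(xs.min(),xs.max(),ys.min(),ys.max())
E
```

```text
(array([ 0.5371695 ,  0.15032725, -0.22539905]), np.float64(0.017254357014648836)) (array([ 0.53693759,  0.15236369, -0.22645843, -0.00439505]), np.float64(0.009153281480731246))
(array([ 0.53959048,  0.15006202, -0.22451706]), np.float64(0.016971260023418866)) (array([ 0.54012196,  0.15027311, -0.22672612, -0.00316127]), np.float64(0.016306205871423285))
183 270 163 228
```

>>> move_arm(steps=[{"jaw": 0,"slide": [-0.06,-0.3,0.3],"delta_rot": [0,0,0]},{"jaw": 0,"slide": [-0.13,-0.6,0.6],"delta_rot": [0,0,0]},{"jaw": 0,"slide": [-0.2,-0.89,0.87],"delta_rot": [0,0,0]}])

```text
t: 5.8
eef_pos: [0.565, 0.0089, 0.2607]
ee_rot: [0.993, -0.115, -0.0, 0.0]
ft_force: [1.3, -0.1, -1.6]
grip_width: 0.375
gripper_force: 81.1
```

>>> move_arm(steps=[{"jaw": 0,"slide": [-0.06,-0.3,0.2],"delta_rot": [0,0,0]},{"jaw": 0,"slide": [-0.13,-0.6,0.5],"delta_rot": [0,0,0]},{"jaw": 0,"slide": [-0.2,-0.89,0.87],"delta_rot": [0,0,0]}])

```text
t: 6.1
eef_pos: [0.5674, 0.1006, 0.1748]
ee_rot: [0.993, -0.115, 0.001, -0.0]
ft_force: [0.7, 0.4, -1.4]
grip_width: 0.378
gripper_force: 81.0
```

>>> move_arm(steps=[{"jaw": 0,"slide": [-0.06,-0.3,0.2],"delta_rot": [-0.03,0,0]},{"jaw": 0,"slide": [-0.13,-0.6,0.5],"delta_rot": [-0.06,0,0]},{"jaw": 0,"slide": [-0.2,-0.89,0.87],"delta_rot": [-0.0944,0,0]},{"jaw": 0,"slide": [-0.2,-0.89,0.87],"delta_rot": [-0.0944,0,0]},{"jaw": 0,"slide": [-0.2,-0.89,0.87],"delta_rot": [-0.0944,0,0]}])

```text
t: 6.6
eef_pos: [0.565, 0.1934, 0.0843]
ee_rot: [0.983, -0.11, -0.019, 0.148]
ft_force: [-0.1, -1.3, -0.8]
grip_width: 0.375
gripper_force: 81.0
```

```bash
cat > tf.py <<'E'
from tray import *
TX,TY,TA=.538,.1505,-.2255
Rz=R.from_euler("z",TA).as_matrix(); T0=np.array([TX,TY,0])
def tcp_tray(s): return (Rz.T@(s["eef_pos"]-T0))*1000
def tilt(s): return (R.from_matrix(Rz).inv()*R.from_quat(s["ee_rot"])*R.from_euler("x",180,degrees=True)).as_rotvec()*180/np.pi
def plate(s):
    M=Rz.T@R.from_quat(s["ee_rot"]).as_matrix()@np.diag([1,-1,-1]); o=tcp_tray(s)-M@np.array([2.15,0,31.3]); return o,M
def report(s):
    o,M=plate(s); print("t",s["t"],"tcp",tcp_tray(s).round(1),"rot",tilt(s).round(1),"plate",o.round(1),"tip",(o+M@[0,30,0]).round(1),"tab",(o+M@[14,-70,0]).round(1),"F",(Rz.T@s["ft_force"]).round(1))
E
python3 - <<'E'
from tf import *
s=bot.get_state(); report(s); c=bot.read_camera("wrist"); pickle.dump((c,s),open("v4.pkl","wb"))
o,M=plate(s)
def pj(p): return (proj(c,Rz@(np.array(p)/1000)+T0)*1.5625).round(0)
for p in([74,113,24],[74,-113,24],[60,106,24]): print("rim",p,pj(p))
for p in([43,24,24],[43,-70,24],[43,30,0]): print("plate",p,pj(o+M@p))
cv2.imwrite("pics/w4.png",cv2.cvtColor(cv2.resize(c["pixels"],(800,600)),cv2.COLOR_RGB2BGR))
E
```

```text
t 6.6 tcp [16.7 47.8 84.3] rot [-17.2   0.3   0.1] plate [14.4 38.6 54.4] tip [14.4 67.2 45.5] tab [ 28.6 -28.3  75. ] F [ 0.2 -1.3 -0.8]
rim [74, 113, 24] [190. 214.]
rim [74, -113, 24] [657. 199.]
rim [60, 106, 24] [214. 248.]
plate [43, 24, 24] [325. 276.]
plate [43, -70, 24] [606. 276.]
plate [43, 30, 0] [319. 260.]
```

View pics/w4.png

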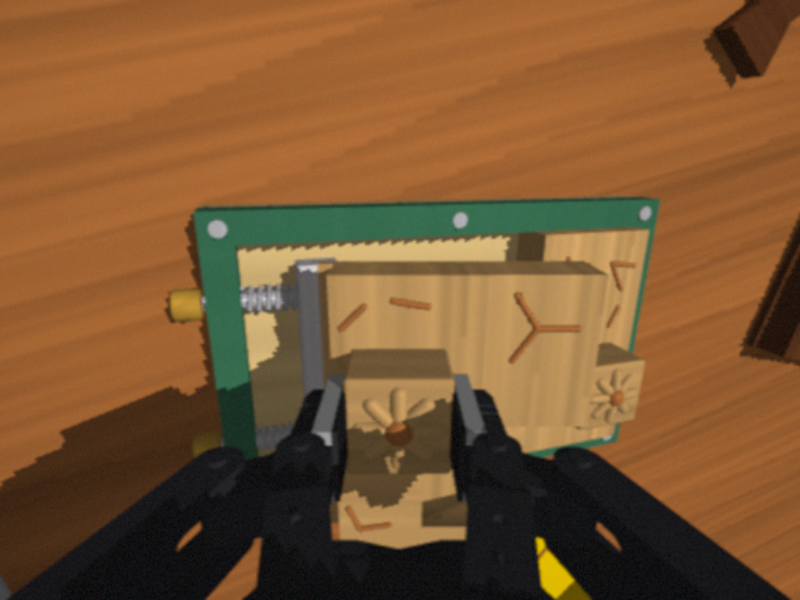

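The panel is over the tray, its far edge parallel to the rim. The rim's outer corners are at (196,210) and (657,199), the jaw at (315,270). I'll refine the tray pose from the rim edge lines in this close view.

```bash
python3 - <<'E'
from tf import *
from scipy.optimize import least_squares
c,s=pickle.load(open("v4.pkl","rb"))
h=cv2.cvtColor(c["pixels"],cv2.COLOR_RGB2HSV); g=cv2.inRange(h,(60,90,20),(95,255,255))
cols=np.arange(140,410); top=np.array([[u,np.nonzero(g[120:170,u])[0][0]+120-.5] for u in cols if g[120:170,u].any()])
rows=np.arange(146,230); left=np.array([[np.nonzero(g[v,110:180])[0][0]+110-.5,v] for v in rows if g[v,110:180].any()])
rr=np.arange(138,215); right=np.array([[np.nonzero(g[v,380:430])[0][-1]+380+.5,v] for v in rr if g[v,380:430].any()])
E=[(top,[74,113],[74,-113]),(left,[74,113],[-74,113]),(right,[74,-113],[-74,-113])]
def res(p,z=24,per=False):
    Rm=R.from_euler("z",p[2]).as_matrix(); out=[]
    for pts,a,b in E:
        q=[proj(c,Rm@(np.array([*v,z])/1000)+[p[0],p[1],p[3] if len(p)>3 else 0]) for v in(a,b)]
        d=(q[1]-q[0])/np.linalg.norm(q[1]-q[0]); r=(pts-q[0])@np.array([-d[1],d[0]])
        out.append(r)
    return out
f=lambda p:np.concatenate([x/np.sqrt(len(x)) for x in res(p)])
for x0 in([TX,TY,TA],[TX,TY,TA,0]):
    r=least_squares(f,x0,loss="soft_l1",x_scale=[.01,.01,.05,.01][:len(x0)]); print(r.x.round(4),[ (np.median(x).round(2),x.std().round(2)) for x in res(r.x)])
E
```

```text
[ 0.5391  0.1493 -0.2295] [(np.float64(-0.02), np.float64(0.31)), (np.float64(-0.2), np.float64(0.3)), (np.float64(0.38), np.float64(0.29))]
[ 5.391e-01  1.493e-01 -2.292e-01 -5.000e-04] [(np.float64(-0.01), np.float64(0.31)), (np.float64(0.0), np.float64(0.3)), (np.float64(0.01), np.float64(0.29))]
```

```bash
sed -i 's/^TX,TY,TA=.*/TX,TY,TA=.5391,.1493,-.2293/' tf.py; cat >> tf.py <<'E'
def plan(s,px,tipy,tipz,a):
    """tilt a deg; tip (30,0) of plate at tray y,z (z over floor): slide & rot for a row from pose s"""
    M=R.from_euler("x",-a,degrees=True).as_matrix(); o=np.array([px,tipy,tipz+10])-M@[0,30,0]; tcp=o+M@np.array([2.15,0,31.3])
    Rw=Rz@M@np.diag([1,-1,-1]); R0=R.from_quat(s["ee_rot"]).as_matrix()
    d=R0.T@(Rz@(tcp/1000)+T0-s["eef_pos"])/.1; r=R.from_matrix(R0.T@Rw).as_rotvec()/np.pi
    print((px,tipy,tipz,a),"slide",d.round(3).tolist(),"rot",r.round(4).tolist())
E
python3 - <<'E'
from tf import *
s=bot.get_state(); report(s)
for q in((16,65,20,17.5),(16,65,6,17.5),(16,65,2,17.5)): plan(s,*q)
E
```

```text
t 6.65 tcp [17.5 46.7 86.9] rot [-17.1   0.    0.1] plate [15.4 37.5 57. ] tip [15.3 66.1 48.1] tab [ 29.4 -29.4  77.6] F [ 0.4 -1.3  0.2]
(16, 65, 20, 17.5) slide [0.006, -0.045, 0.175] rot [-0.0021, 0.0002, 0.0003]
(16, 65, 6, 17.5) slide [0.007, -0.086, 0.309] rot [-0.0021, 0.0002, 0.0003]
(16, 65, 2, 17.5) slide [0.007, -0.098, 0.347] rot [-0.0021, 0.0002, 0.0003]
```

>>> move_arm(steps=[{"jaw": 0,"slide": [0.006,-0.045,0.175],"delta_rot": [-0.002,0,0]},{"jaw": 0,"slide": [0.007,-0.086,0.309],"delta_rot": [-0.002,0,0]},{"jaw": 0,"slide": [0.007,-0.098,0.347],"delta_rot": [-0.002,0,0]},{"jaw": 0,"slide": [0.007,-0.098,0.347],"delta_rot": [-0.002,0,0]},{"jaw": 0,"slide": [0.007,-0.098,0.347],"delta_rot": [-0.002,0,0]}])

```text
t: 7.15
eef_pos: [0.5694, 0.1867, 0.0599]
ee_rot: [0.982, -0.116, -0.015, 0.151]
ft_force: [-7.6, -1.2, 43.9]
grip_width: 0.377
gripper_force: 89.4
```

```bash
python3 - <<'E'
from tf import *
s=bot.get_state(); report(s)
for q in((16,65,0,17.5),(16,70,0,17.5),(16,74,0,17),(16,78,0,15),(16,82,0,13),(16,84,0,12)): plan(s,*q)
E
```

```text
t 7.15 tcp [21.  43.3 59.9] rot [-17.5  -0.2  -0.3] plate [19.  33.9 30.1] tip [19.2 62.5 21.1] tab [ 32.6 -32.9  51.2] F [-7.2 -2.9 43.9]
(16, 65, 0, 17.5) slide [-0.03, -0.057, 0.098] rot [0.0, -0.0011, -0.002]
(16, 70, 0, 17.5) slide [-0.03, -0.105, 0.083] rot [0.0, -0.0011, -0.002]
(16, 74, 0, 17) slide [-0.03, -0.14, 0.074] rot [0.0028, -0.0011, -0.0019]
(16, 78, 0, 15) slide [-0.03, -0.167, 0.072] rot [0.0139, -0.0011, -0.0019]
(16, 82, 0, 13) slide [-0.03, -0.195, 0.071] rot [0.025, -0.0011, -0.0019]
(16, 84, 0, 12) slide [-0.03, -0.209, 0.071] rot [0.0306, -0.0012, -0.0019]
```

Unexpected contact: 44 N with the tip still 11 mm above the floor. Looking before backing off.

```bash
python3 - <<'E'
from tf import *
s=bot.get_state(); report(s); c=bot.read_camera("wrist"); pickle.dump((c,s),open("v5.pkl","wb"))
c2=bot.read_camera("scene")
a=cv2.resize(c["pixels"][110:384,90:460],None,fx=1.5,fy=1.5,interpolation=cv2.INTER_CUBIC)
b=cv2.resize(c2["pixels"][150:240,230:340],None,fx=2.1,fy=2.1,interpolation=cv2.INTER_CUBIC)
im=np.zeros((a.shape[0],a.shape[1]+b.shape[1],3),np.uint8); im[:a.shape[0],:a.shape[1]]=a; im[:b.shape[0],a.shape[1]:]=b
cv2.imwrite("pics/w5.png",cv2.cvtColor(im,cv2.COLOR_RGB2BGR)); print(im.shape)
E
```

```text
t 7.15 tcp [21.  43.3 59.9] rot [-17.5  -0.2  -0.3] plate [19.  33.9 30.1] tip [19.2 62.5 21.1] tab [ 32.6 -32.9  51.2] F [-7.2 -2.9 43.9]
(411, 786, 3)
```

View pics/w5.png

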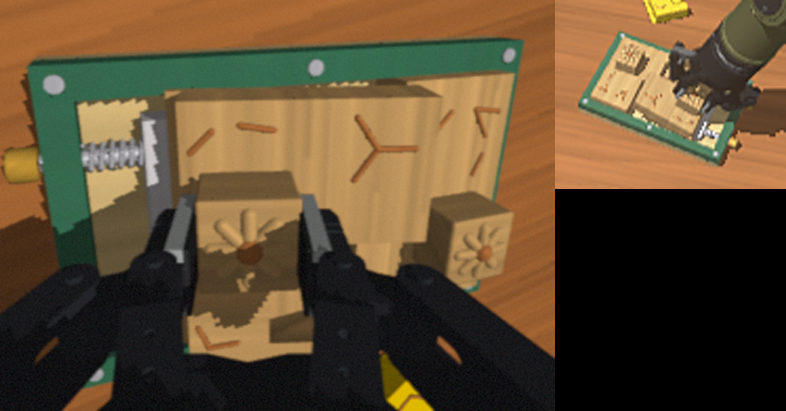

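```bash
python3 - <<'E'
from tf import *
c4,s4=pickle.load(open("v4.pkl","rb")); c5,s5=pickle.load(open("v5.pkl","rb"))
c3,s3=pickle.load(open("v3.pkl","rb"))
G=[cv2.cvtColor(c["pixels"],cv2.COLOR_RGB2GRAY).astype(np.float32) for c in(c3,c4,c5)]
for n,(u,v) in dict(Y=(343,208),L=(225,203),L2=(256,193),fl=(256,277),cornR=(388,176),cornL=(209,176),tabc=(376,272)).items():
    o=[]
    for g in(G[0],G[2]):
        t=cv2.getRectSubPix(G[1],(25,25),(u,v)); m=cv2.matchTemplate(cv2.getRectSubPix(g,(45,45),(u,v)),t,cv2.TM_CCOEFF_NORMED); _,q,_,l=cv2.minMaxLoc(m); o+=[(l[0]-10,l[1]-10),round(q,2)]
    print(n,o)
for n,(u,v) in dict(fl=(485,253),a=(512,210),b=(508,280)).items():
    p=at(c5,u/1.5+90,v/1.5+110,.059); print(n,(Rz.T@(p-T0)*1000).round(1))
o,M=plate(s5)
for p in([-15,-70,0],[-15,-70,24],[-75,30,0],[-75,24,24],[43,30,0]): print(p,(o+M@p).round(1))
E
```

```text
Y [(0, 0), 0.97, (-2, -1), 0.96]
L [(0, 0), 0.99, (-2, 2), 0.98]
L2 [(0, 0), 0.98, (-2, 1), 0.97]
fl [(0, 1), 0.84, (1, 1), 0.89]
cornR [(-3, -1), 0.38, (-4, -1), 0.55]
cornL [(1, 0), 0.45, (-2, 1), 0.57]
tabc [(-10, 4), 0.51, (-10, -10), 0.53]
fl [-19.7 -73.6  59. ]
a [  0.8 -85.1  59. ]
b [-38.7 -91.4  59. ]
[-15, -70, 0] [  3.6 -32.8  51.1]
[-15, -70, 24] [  3.5 -25.6  73.9]
[-75, 30, 0] [-55.8  62.9  20.7]
[-75, 24, 24] [-55.9  64.4  45.4]
[43, 30, 0] [62.2 62.3 21.3]
```

The panel's far edge is resting on the +x rim (Fx is negative and the panel has yawed about 1.5° in the grip). I'll back off upward and -x, then measure its edge in the image against the rim.

>>> move_arm(steps=[{"jaw": 0,"slide": [-0.02,0,-0.15],"delta_rot": [0,0,0]},{"jaw": 0,"slide": [-0.02,0,-0.25],"delta_rot": [0,0,0]},{"jaw": 0,"slide": [-0.02,0,-0.25],"delta_rot": [0,0,0]},{"jaw": 0,"slide": [-0.02,0,-0.25],"delta_rot": [0,0,0]},{"jaw": 0,"slide": [-0.02,0,-0.25],"delta_rot": [0,0,0]}], grip_force=110)

```text
t: 7.75
eef_pos: [0.5663, 0.1982, 0.0751]
ee_rot: [0.982, -0.113, -0.018, 0.15]
ft_force: [1.0, -0.7, -1.9]
grip_width: 0.368
gripper_force: 110.6
```

```bash
cat > edge.py <<'E'
from tf import *
C0=np.array([[0.001,.951,.31,.079],[1,-.001,0,0],[0,.31,-.951,-.143],[0,0,0,1]])
def edges(c,s):
    g=cv2.GaussianBlur(cv2.cvtColor(c["pixels"],cv2.COLOR_RGB2GRAY).astype(np.float32),(3,3),0)
    Tt=c["T"]@np.linalg.inv(C0)   # tool pose from camera
    M=np.array([[1,0,0],[0,-1,0],[0,0,-1]])
    def P(p): 
        t=M@(np.array(p)/1000)+[-.00215,0,.0313]; return proj(c,Tt[:3,:3]@t+Tt[:3,3])
    for z in(24,0):
        o=[]
        for y in(18,8,-2,-12,-22,-32,-42,-52,-62):
            u,v=P([43,y,z]); col=g[int(v)-6:int(v)+8,int(round(u))]; d=np.diff(col); sg=1 if z==24 else -1
            i=(sg*d).argmax() if z==24 else np.abs(d).argmax(); o.append(round(int(v)-6+i+.5-v,1))
        print("z",z,"edge row obs-pred",o)
E
python3 - <<'E'
from edge import *
for f in("v3.pkl","v4.pkl","v5.pkl"): edges(*pickle.load(open(f,"rb")))
s=bot.get_state(); report(s); c=bot.read_camera("wrist"); pickle.dump((c,s),open("v6.pkl","wb")); edges(c,s)
E
```

```text
z 24 edge row obs-pred [np.float64(-0.2), np.float64(-0.2), np.float64(-0.2), np.float64(-0.2), np.float64(-0.3), np.float64(-0.3), np.float64(-0.3), np.float64(-0.3), np.float64(-0.3)]
z 0 edge row obs-pred [np.float64(0.7), np.float64(0.7), np.float64(0.7), np.float64(-1.4), np.float64(-5.4), np.float64(0.6), np.float64(0.6), np.float64(0.6), np.float64(0.6)]
z 24 edge row obs-pred [np.float64(-0.2), np.float64(-0.2), np.float64(-0.2), np.float64(-0.2), np.float64(-0.3), np.float64(-0.3), np.float64(-0.3), np.float64(-0.3), np.float64(-0.3)]
z 0 edge row obs-pred [np.float64(0.7), np.float64(0.7), np.float64(0.7), np.float64(0.6), np.float64(0.6), np.float64(0.6), np.float64(-6.4), np.float64(0.6), np.float64(0.6)]
z 24 edge row obs-pred [np.float64(1.8), np.float64(0.8), np.float64(0.8), np.float64(0.8), np.float64(-0.3), np.float64(-0.3), np.float64(-0.3), np.float64(-1.3), np.float64(-1.3)]
z 0 edge row obs-pred [np.float64(2.7), np.float64(1.7), np.float64(0.7), np.float64(3.6), np.float64(2.6), np.float64(-0.4), np.float64(-1.4), np.float64(0.6), np.float64(0.6)]
t 7.75 tcp [15.4 53.8 75.1] rot [-17.4   0.1   0. ] plate [13.2 44.4 45.2] tip [13.1 73.1 36.2] tab [ 27.2 -22.4  66.1] F [ 1.2 -0.5 -1.9]
z 24 edge row obs-pred [np.float64(0.8), np.float64(0.8), np.float64(0.8), np.float64(-0.2), np.float64(-0.3), np.float64(-0.3), np.float64(-1.3), np.float64(-1.3), np.float64(-1.3)]
z 0 edge row obs-pred [np.float64(2.7), np.float64(1.7), np.float64(1.7), np.float64(1.6), np.float64(1.6), np.float64(0.6), np.float64(0.6), np.float64(0.6), np.float64(0.6)]
```

```bash
cat > rel.py <<'E'
from edge import *
from scipy.optimize import least_squares
def trayfit(c):
    h=cv2.cvtColor(c["pixels"],cv2.COLOR_RGB2HSV); g=cv2.inRange(h,(60,90,20),(95,255,255))>0
    pr=lambda p:proj(c,Rz@(np.array(p)/1000)+T0)
    E=[]
    for a,b in(([74,100],[74,-100]),([70,113],[0,113]),([70,-113],[10,-113])):
        q0,q1=pr([*a,24]),pr([*b,24]); n=np.array([q0-q1])[0][::-1]*[1,-1]; n=n/np.linalg.norm(n)
        ctr=pr([0,0,24]); n=n*np.sign((q0-ctr)@n); pts=[]
        for k in np.linspace(0,1,60):
            m=q0+(q1-q0)*k; L=[m+n*t for t in np.arange(-10,10,.25)]
            val=[t for t,p in zip(np.arange(-10,10,.25),L) if 0<=round(p[0])<512 and 0<=round(p[1])<384 and g[int(round(p[1])),int(round(p[0]))]]
            if len(val)>8 and val[-1]<9: pts.append(m+n*val[-1])
        if len(pts)>20: E.append((np.array(pts),a,b))
    def f(p):
        Rm=R.from_euler("z",p[2]).as_matrix(); o=[]
        for pts,a,b in E:
            q=[proj(c,Rm@(np.array([*v,24])/1000)+[p[0],p[1],0]) for v in(a,b)]; d=(q[1]-q[0])/np.linalg.norm(q[1]-q[0]); o.append((pts-q[0])@np.array([-d[1],d[0]])/np.sqrt(len(pts)))
        return np.concatenate(o)
    r=least_squares(f,[TX,TY,TA],loss="soft_l1",x_scale=[.01,.01,.05]); return r.x,len(E),np.sqrt((r.fun**2).sum())
def rel(c):
    p,n,e=trayfit(c); Tt=c["T"]@np.linalg.inv(C0); Q=R.from_euler("z",p[2]).as_matrix().T
    M=Q@Tt[:3,:3]@np.diag([1,-1,-1]); o=Q@(Tt[:3,3]-[p[0],p[1],0])*1000-M@np.array([2.15,0,31.3])
    print("tray",p.round(4),n,e.round(2),"plate",o.round(1),"rot",(R.from_matrix(M).as_rotvec()*57.3).round(1),"tip",(o+M@[0,30,0]).round(1)); return p,o,M
E
python3 - <<'E'
from rel import *
for f in("v4.pkl","v5.pkl","v6.pkl"): c,s=pickle.load(open(f,"rb")); rel(c); report(s)
E
```

```text
tray [ 0.539   0.1492 -0.2293] 2 0.46 plate [13.5 39.3 54.9] rot [-17.2   0.2   0.3] tip [13.3 68.  46. ]
t 6.6 tcp [15.2 48.8 84.3] rot [-17.2   0.2   0.3] plate [12.9 39.5 54.4] tip [12.8 68.2 45.5] tab [ 27.4 -27.3  75. ] F [ 0.2 -1.3 -0.8]
tray [ 0.5396  0.1491 -0.2292] 2 0.53 plate [19.  33.6 30.6] rot [-17.5  -0.3  -0.4] tip [19.2 62.3 21.6]
t 7.15 tcp [21.  43.3 59.9] rot [-17.5  -0.2  -0.3] plate [19.  33.9 30.1] tip [19.2 62.5 21.1] tab [ 32.6 -32.9  51.2] F [-7.2 -2.9 43.9]
tray [ 0.5391  0.1492 -0.2293] 2 0.44 plate [13.6 44.2 45.7] rot [-17.4   0.1  -0. ] tip [13.6 72.9 36.8]
t 7.75 tcp [15.4 53.8 75.1] rot [-17.4   0.1   0. ] plate [13.2 44.4 45.2] tip [13.1 73.1 36.2] tab [ 27.2 -22.4  66.1] F [ 1.2 -0.5 -1.9]
```

```bash
python3 - <<'E'
from rel import *
c,s=pickle.load(open("v3.pkl","rb"))
tr=lambda p:(Rz.T@(p-T0)*1000).round(1)
for n,u,v in(("lip R top",105,60),("lip R bot",128,187),("jaw L top",74,60),("glued edge far",222,52),("glued step near",180,125),("glued near2",187,203),("boss c",263,165),("rec a",180,150),("rec b",180,177)):
    for z in(.024,.034,.059): print(n,z,tr(at(c,40+u/2.2,140+v/2.2,z)),end=" ")
    print()
c,s=pickle.load(open("v6.pkl","rb")); 
im=cv2.resize(c["pixels"][120:350,100:440],None,fx=2.3,fy=2.3,interpolation=cv2.INTER_CUBIC); cv2.imwrite("pics/w6.png",cv2.cvtColor(im,cv2.COLOR_RGB2BGR))
E
```

```text
lip R top 0.024 [50.  50.2 24. ] lip R top 0.034 [52.2 44.5 34. ] lip R top 0.059 [57.9 30.1 59. ] 
lip R bot 0.024 [-51.2  49.5  24. ] lip R bot 0.034 [-46.8  43.8  34. ] lip R bot 0.059 [-35.7  29.5  59. ] 
jaw L top 0.024 [49.9 72.9 24. ] jaw L top 0.034 [52.2 66.7 34. ] jaw L top 0.059 [57.8 51.1 59. ] 
glued edge far 0.024 [ 56.3 -36.2  24. ] glued edge far 0.034 [ 58.4 -40.1  34. ] glued edge far 0.059 [ 63.7 -49.8  59. ] 
glued step near 0.024 [-0.  2. 24.] glued step near 0.034 [ 3.3 -2.7 34. ] glued step near 0.059 [ 11.6 -14.4  59. ] 
glued near2 0.024 [-64.7   5.3  24. ] glued near2 0.034 [-60.    0.5  34. ] glued near2 0.059 [-48.3 -11.4  59. ] 
boss c 0.024 [-32.3 -57.7  24. ] boss c 0.034 [-28.3 -61.1  34. ] boss c 0.059 [-18.3 -69.7  59. ] 
rec a 0.024 [-20.2   4.8  24. ] rec a 0.034 [-16.5  -0.   34. ] rec a 0.059 [ -7.1 -11.9  59. ] 
rec b 0.024 [-42.6   7.8  24. ] rec b 0.034 [-38.4   3.   34. ] rec b 0.059 [-27.8  -9.1  59. ]
```

View pics/w6.png

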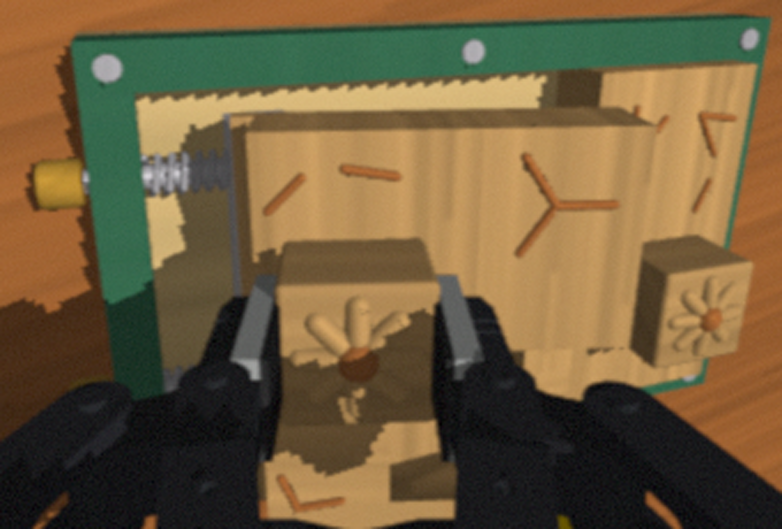

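The tray's origin isn't at the box centre: the lip, the glued edges and the boss all measure about 21 mm low in y. So the contact was the tongue landing on the jaw. In this crop the glued panel's far edge is at (600,72)–(598,105) and its boss top is around (705,312). I'll measure the offset from several views.

```bash
python3 - <<'E'
from rel import *
for f,u0,u1,ys in(("v6.pkl",340,385,(46,40,52)),("v4.pkl",330,365,(46,50,54))):
    c,s=pickle.load(open(f,"rb")); g=cv2.cvtColor(c["pixels"],cv2.COLOR_RGB2GRAY).astype(float); p,_,_=trayfit(c); Q=R.from_euler("z",p[2]).as_matrix(); t=np.array([p[0],p[1],0])
    o=[]
    for x in(44,48,52,56):   # scan along tray y at height 34 through the glued edge
        Y=np.arange(-60,-20,.25); v=np.array([cv2.getRectSubPix(c["pixels"].astype(np.float32).mean(2),(1,1),tuple(proj(c,Q@np.array([x,y,34])/1000+t).astype(np.float32)))[0,0] for y in Y])
        v=np.convolve(v,np.ones(5)/5,"same"); d=np.abs(np.diff(v))[6:-6]; o.append((x,round(Y[6:][d.argmax()],1),round(d.max(),1)))
    print(f,o)
c,s=pickle.load(open("v3.pkl","rb")); p,_,_=trayfit(c); print(p); Q=R.from_euler("z",p[2]).as_matrix(); t=np.array([p[0],p[1],0])
G=c["pixels"].astype(np.float32).mean(2)
def scan(z,x,a,b):
    Y=np.arange(a,b,.25); v=np.array([cv2.getRectSubPix(G,(1,1),tuple(proj(c,Q@np.array([x,y,z])/1000+t).astype(np.float32)))[0,0] for y in Y]); v=np.convolve(v,np.ones(5)/5,"same"); d=np.abs(np.diff(v))[6:-6]; return x,round(Y[6:][d.argmax()],1),round(d.max(),1)
print("lip z24",[scan(24,x,38,62) for x in(-40,-20,0,20,40)])
print("glued z34 far",[scan(34,x,-55,-28) for x in(10,20,30,40,50)])
print("glued z34 near",[scan(34,x,-15,12) for x in(-8,-55,-52)])
E
```

```text
v6.pkl [(44, np.float64(-55.8), np.float64(7.1)), (48, np.float64(-54.8), np.float64(4.9)), (52, np.float64(-39.2), np.float64(10.5)), (56, np.float64(-39.2), np.float64(10.5))]
v4.pkl [(44, np.float64(-52.8), np.float64(1.1)), (48, np.float64(-39.2), np.float64(10.4)), (52, np.float64(-39.2), np.float64(9.3)), (56, np.float64(-39.2), np.float64(11.0))]
[ 0.53872115  0.14811975 -0.2299557 ]
lip z24 [(-40, np.float64(53.2), np.float64(6.4)), (-20, np.float64(48.5), np.float64(6.7)), (0, np.float64(48.5), np.float64(6.4)), (20, np.float64(48.8), np.float64(6.5)), (40, np.float64(53.5), np.float64(6.5))]
glued z34 far [(10, np.float64(-37.5), np.float64(1.9)), (20, np.float64(-37.2), np.float64(1.6)), (30, np.float64(-49.5), np.float64(2.5)), (40, np.float64(-52.0), np.float64(2.7)), (50, np.float64(-37.2), np.float64(1.8))]
glued z34 near [(-8, np.float64(2.0), np.float64(2.0)), (-55, np.float64(3.5), np.float64(5.6)), (-52, np.float64(3.0), np.float64(5.7))]
```

```bash
sed -i 's/^TX,TY,TA=.*/TX,TY,TA=.5348,.1308,-.2293/; s/Rw=Rz@M@np.diag/Rw=Rz@R.from_euler("z",YAW,degrees=True).as_matrix()@M@np.diag/; s/^def plan/YAW=-.8\ndef plan/' tf.py
sed -i 's/\[74,100\],\[74,-100\]/[74,119],[74,-81]/; s/\[70,113\],\[0,113\]/[70,132],[0,132]/; s/\[70,-113\],\[10,-113\]/[70,-94],[10,-94]/; s/ctr=pr(\[0,0,24\])/ctr=pr([0,19,24])/' rel.py
python3 - <<'E'
from rel import *
c,s=pickle.load(open("v6.pkl","rb")); rel(c); s=bot.get_state(); report(s)
for q in((16,85,50,20),(16,64,50,25),(16,64,20,25)): plan(s,*q)
E
```

```text
tray [ 0.5347  0.1307 -0.2294] 2 0.45 plate [13.6 63.2 45.7] rot [-17.4   0.1  -0. ] tip [13.6 91.9 36.8]
t 7.8 tcp [15.3 72.8 75.1] rot [-17.4   0.1   0. ] plate [13.2 63.5 45.2] tip [13.1 92.1 36.2] tab [27.2 -3.3 66.2] F [ 0.3 -0.4 -1.8]
(16, 85, 50, 20) slide [0.028, 0.125, -0.219] rot [-0.0143, -0.001, 0.0044]
(16, 64, 50, 25) slide [0.028, 0.295, -0.179] rot [-0.0421, -0.0012, 0.0044]
(16, 64, 20, 25) slide [0.028, 0.206, 0.107] rot [-0.0421, -0.0012, 0.0044]
```

>>> move_arm(steps=[{"jaw": 0,"slide": [0.026,0.125,-0.219],"delta_rot": [-0.0143,-0.001,0.0044]},{"jaw": 0,"slide": [0.026,0.295,-0.179],"delta_rot": [-0.042,-0.001,0.0044]},{"jaw": 0,"slide": [0.026,0.206,0.107],"delta_rot": [-0.042,-0.001,0.0044]},{"jaw": 0,"slide": [0.026,0.206,0.107],"delta_rot": [-0.042,-0.001,0.0044]},{"jaw": 0,"slide": [0.026,0.206,0.107],"delta_rot": [-0.042,-0.001,0.0044]}])

```text
t: 8.3
eef_pos: [0.5635, 0.1755, 0.0714]
ee_rot: [0.969, -0.118, -0.026, 0.215]
ft_force: [0.6, -0.8, -0.3]
grip_width: 0.368
gripper_force: 110.3
```

>>> move_arm(steps=[{"jaw": 0,"slide": [0,0,0],"delta_rot": [0,0,0]},{"jaw": 0,"slide": [0,0,0],"delta_rot": [0,0,0]},{"jaw": 0,"slide": [0,0,0],"delta_rot": [0,0,0]}])

```text
t: 8.6
eef_pos: [0.5647, 0.176, 0.0729]
ee_rot: [0.969, -0.119, -0.025, 0.214]
ft_force: [-0.0, -0.7, -1.5]
grip_width: 0.365
gripper_force: 110.3
```

```bash
python3 - <<'E'
from rel import *
s=bot.get_state(); report(s); c=bot.read_camera("wrist"); edges(c,s); p,o,M=rel(c)
for q in((16,64,20,25),(16,64,8,25),(16,64,2,25)): plan(s,*q)
E
```

```text
t 8.6 tcp [18.9 50.8 72.9] rot [-24.9  -0.   -0.8] plate [16.6 37.7 44.5] tip [17.  64.9 31.9] tab [ 29.6 -26.   73.9] F [ 0.1 -0.7 -1.5]
z 24 edge row obs-pred [np.float64(0.8), np.float64(0.8), np.float64(0.8), np.float64(-0.2), np.float64(-0.3), np.float64(-0.3), np.float64(-1.3), np.float64(-1.3), np.float64(-1.3)]
z 0 edge row obs-pred [np.float64(-1.3), np.float64(-2.3), np.float64(1.7), np.float64(1.6), np.float64(1.6), np.float64(0.6), np.float64(0.6), np.float64(0.6), np.float64(0.6)]
tray [ 0.5351  0.1307 -0.2296] 2 0.52 plate [16.8 37.4 45. ] rot [-24.9  -0.   -0.8] tip [17.2 64.6 32.4]
(16, 64, 20, 25) slide [-0.007, -0.0, 0.02] rot [-0.0008, -0.0009, -0.0004]
(16, 64, 8, 25) slide [-0.007, -0.051, 0.129] rot [-0.0008, -0.0009, -0.0004]
(16, 64, 2, 25) slide [-0.008, -0.076, 0.183] rot [-0.0008, -0.0009, -0.0004]
```

>>> move_arm(steps=[{"jaw": 0,"slide": [-0.008,-0.025,0.07],"delta_rot": [0,0,0]},{"jaw": 0,"slide": [-0.008,-0.051,0.129],"delta_rot": [0,0,0]},{"jaw": 0,"slide": [-0.008,-0.076,0.183],"delta_rot": [0,0,0]},{"jaw": 0,"slide": [-0.008,-0.076,0.183],"delta_rot": [0,0,0]},{"jaw": 0,"slide": [-0.008,-0.076,0.183],"delta_rot": [0,0,0]}])

```text
t: 9.15
eef_pos: [0.5633, 0.175, 0.0537]
ee_rot: [0.969, -0.119, -0.025, 0.215]
ft_force: [-2.1, 2.2, 11.6]
grip_width: 0.367
gripper_force: 111.9
```

>>> move_arm(steps=[{"jaw": 0,"slide": [0,0,0],"delta_rot": [0,0,0]},{"jaw": 0,"slide": [0,0,0],"delta_rot": [0,0,0]}])

```text
t: 9.35
eef_pos: [0.5633, 0.1751, 0.0537]
ee_rot: [0.969, -0.119, -0.025, 0.215]
ft_force: [-0.7, 2.6, 10.3]
grip_width: 0.371
gripper_force: 111.9
```

```bash
python3 - <<'E'
from rel import *
s=bot.get_state(); report(s)
for q in((16,64,0,25),(16,69,0,25),(16,73,0,25),(16,77,0,25),(16,80,0,25)): plan(s,*q)
E
```

```text
t 9.35 tcp [17.7 49.6 53.7] rot [-25.    0.   -0.8] plate [15.4 36.4 25.3] tip [15.8 63.6 12.6] tab [ 28.5 -27.2  54.9] F [-1.3  2.4 10.3]
(16, 64, 0, 25) slide [0.005, -0.015, 0.022] rot [0.0, -0.0007, -0.0002]
(16, 69, 0, 25) slide [0.004, -0.06, 0.001] rot [0.0, -0.0007, -0.0002]
(16, 73, 0, 25) slide [0.003, -0.097, -0.016] rot [0.0, -0.0007, -0.0002]
(16, 77, 0, 25) slide [0.003, -0.133, -0.033] rot [0.0, -0.0007, -0.0002]
(16, 80, 0, 25) slide [0.002, -0.16, -0.046] rot [0.0, -0.0007, -0.0002]
```

>>> move_arm(steps=[{"jaw": 0,"slide": [0,-0.02,-0.019],"delta_rot": [0,0,0]},{"jaw": 0,"slide": [0,-0.041,-0.03],"delta_rot": [0,0,0]},{"jaw": 0,"slide": [0,-0.06,-0.038],"delta_rot": [0,0,0]},{"jaw": 0,"slide": [0,-0.078,-0.047],"delta_rot": [0,0,0]},{"jaw": 0,"slide": [0,-0.078,-0.047],"delta_rot": [0,0,0]}])

```text
t: 9.85
eef_pos: [0.5649, 0.1818, 0.0532]
ee_rot: [0.969, -0.119, -0.026, 0.216]
ft_force: [-0.8, -6.6, 0.9]
grip_width: 0.371
gripper_force: 110.4
```

```bash
python3 - <<'E'
from rel import *
s=bot.get_state(); report(s); c=bot.read_camera("wrist"); pickle.dump((c,s),open("v7.pkl","wb")); rel(c); edges(c,s)
E
```

```text
t 9.85 tcp [17.7 56.5 53.2] rot [-25.2   0.1  -0.8] plate [15.4 43.2 24.8] tip [15.8 70.4 12.1] tab [ 28.5 -20.3  54.6] F [ 0.7 -6.6  0.9]
tray [ 0.5352  0.1306 -0.2298] 2 0.54 plate [15.3 42.9 25.4] rot [-25.2   0.1  -0.8] tip [15.7 70.1 12.6]
z 24 edge row obs-pred [np.float64(0.8), np.float64(0.8), np.float64(0.8), np.float64(-0.2), np.float64(-0.3), np.float64(-0.3), np.float64(-1.3), np.float64(-1.3), np.float64(-1.3)]
z 0 edge row obs-pred [np.float64(1.7), np.float64(1.7), np.float64(-0.3), np.float64(-1.4), np.float64(-3.4), np.float64(0.6), np.float64(0.6), np.float64(-0.4), np.float64(-0.4)]
```

>>> move_arm(steps=[{"jaw": 0,"slide": [0,0.01,-0.022],"delta_rot": [0,0,0]},{"jaw": 0,"slide": [0,0.021,-0.045],"delta_rot": [0,0,0]},{"jaw": 0,"slide": [0,0.021,-0.045],"delta_rot": [0,0,0]},{"jaw": 0,"slide": [0,0.021,-0.045],"delta_rot": [0,0,0]}])

```text
t: 10.3
eef_pos: [0.5643, 0.1817, 0.0577]
ee_rot: [0.969, -0.119, -0.026, 0.216]
ft_force: [-1.7, -5.1, -1.5]
grip_width: 0.363
gripper_force: 110.1
```

```bash
python3 - <<'E'
from rel import *
s=bot.get_state(); report(s)
E
```

```text
t 10.3 tcp [17.2 56.3 57.7] rot [-25.2   0.2  -0.8] plate [14.9 43.  29.4] tip [15.3 70.1 16.6] tab [ 27.9 -20.6  59.2] F [-0.5 -5.4 -1.5]
```

Not hooked: the tongue lifts freely. The earlier contact seems to have pitched the panel in the grip. I'll solve its in-grip pose by tracking its markings from the pre-contact picture.

```bash
cat > ingrip.py <<'E'
from rel import *
def ingrip(c,dbg=True):
    c4,_=pickle.load(open("v4.pkl","rb")); g4=cv2.cvtColor(c4["pixels"],cv2.COLOR_RGB2GRAY); g=cv2.cvtColor(c["pixels"],cv2.COLOR_RGB2GRAY)
    Tc=np.linalg.inv(np.linalg.inv(c4["T"])@(c4["T"]@np.linalg.inv(C0)))  # cam in tool = C0
    M=np.diag([1,-1,-1.]); off=np.array([-.00215,0,.0313])
    K=c4["mtx"]; F=np.diag([1,-1,-1.])
    m=np.zeros_like(g4); m[184:218,214:245]=255; m[184:200,240:280]=255; m[182:236,318:378]=255
    p4=cv2.goodFeaturesToTrack(g4,60,.02,4,mask=m)
    p5,st,err=cv2.calcOpticalFlowPyrLK(g4,g,p4,None,winSize=(15,15),maxLevel=2); pb,st2,_=cv2.calcOpticalFlowPyrLK(g,g4,p5,None,winSize=(15,15),maxLevel=2)
    ok=(st.ravel()==1)&(np.linalg.norm(pb-p4,axis=2).ravel()<.3)&(np.linalg.norm(p5-p4,axis=2).ravel()<12); p4,p5=p4[ok,0],p5[ok,0]
    # plate pose in camera: X_cam(cv)=F*C0^-1*(tool)
    Ci=np.linalg.inv(C0); A=F@Ci[:3,:3]; b=F@Ci[:3,3]
    R0=A@M; t0=A@off+b      # plate->cv cam
    X=[]
    for u in p4:
        d=np.linalg.inv(K)@[u[0],u[1],1]; n=R0[:,2]; q=t0+R0@[0,0,.024]; k=(n@q)/(n@d); X.append(R0.T@(k*d-t0))
    X=np.array(X)
    def f(v):
        Rm=R.from_rotvec(v[:3]).as_matrix(); W=(X-[0,0,.04])@Rm.T+[0,0,.04]+v[3:]
        q=(W@R0.T+t0)@K.T; return np.r_[((q[:,:2]/q[:,2:])-p5).ravel(), v[4]/.0005, v[3]/.002]
    r=least_squares(f,np.zeros(6),loss="soft_l1",x_scale=[.01]*3+[.001]*3)
    if dbg: print("n",len(X),"rms",np.sqrt((f(r.x)[:-2]**2).mean()).round(2),"rot deg",(r.x[:3]*57.3).round(2),"shift mm",(r.x[3:]*1000).round(2))
    return r.x
E
python3 - <<'E'
from ingrip import *
for f in("v3.pkl","v5.pkl","v6.pkl","v7.pkl"): print(f); ingrip(pickle.load(open(f,"rb"))[0])
c=bot.read_camera("wrist"); pickle.dump((c,bot.get_state()),open("v8.pkl","wb")); ingrip(c)
E
```

```text
v3.pkl
n 16 rms 0.37 rot deg [-0.14 -0.66  0.14] shift mm [-0.12 -0.02 -0.21]
v5.pkl
n 15 rms 0.42 rot deg [1.3  0.57 0.94] shift mm [-0.34  0.04  0.38]
v6.pkl
n 18 rms 0.42 rot deg [1.6  0.54 0.75] shift mm [-0.22  0.09  0.39]
v7.pkl
n 11 rms 0.23 rot deg [2.22 1.11 0.37] shift mm [ 0.04 -0.09  0.6 ]
n 12 rms 0.23 rot deg [2.19 1.56 0.35] shift mm [ 0.14 -0.1   0.62]
```

```bash
python3 - <<'E'
from tf import *
s=bot.get_state(); report(s)
for q in((15.7,66,10,25),(15.7,62,10,31),(15.7,62,5,31),(15.7,62,1,31)): plan(s,*q)
E
```

```text
t 10.35 tcp [17.2 56.3 57.7] rot [-25.2   0.2  -0.8] plate [14.8 43.  29.3] tip [15.2 70.1 16.6] tab [ 27.9 -20.6  59.1] F [-0.7 -5.8 -1.5]
(15.7, 66, 10, 25) slide [0.007, 0.052, -0.013] rot [0.0011, 0.0, -0.0002]
(15.7, 62, 10, 31) slide [0.007, 0.054, -0.025] rot [-0.0322, 0.0001, -0.0002]
(15.7, 62, 5, 31) slide [0.007, 0.033, 0.02] rot [-0.0322, 0.0001, -0.0002]
(15.7, 62, 1, 31) slide [0.007, 0.016, 0.056] rot [-0.0322, 0.0001, -0.0002]
```

>>> move_arm(steps=[{"jaw": 0,"slide": [0.007,0.052,-0.02],"delta_rot": [0,0,0]},{"jaw": 0,"slide": [0.007,0.054,-0.025],"delta_rot": [-0.0322,0,0]},{"jaw": 0,"slide": [0.007,0.033,0.02],"delta_rot": [-0.0322,0,0]},{"jaw": 0,"slide": [0.007,0.033,0.02],"delta_rot": [-0.0322,0,0]},{"jaw": 0,"slide": [0.007,0.033,0.02],"delta_rot": [-0.0322,0,0]}])

```text
t: 10.85
eef_pos: [0.5651, 0.1808, 0.0571]
ee_rot: [0.957, -0.117, -0.031, 0.262]
ft_force: [-1.1, -0.7, -3.1]
grip_width: 0.365
gripper_force: 110.8
```

```bash
python3 - <<'E'
from tf import *
s=bot.get_state(); report(s)
E
```

```text
t 10.85 tcp [18.1 55.6 57.1] rot [-30.6   0.1  -0.8] plate [15.8 39.7 30.2] tip [16.1 65.5 14.9] tab [ 28.9 -20.7  65.8] F [-0.9 -1.  -3.1]
```

>>> move_arm(steps=[{"jaw": 0,"slide": [0,-0.007,0.02],"delta_rot": [0,0,0]},{"jaw": 0,"slide": [0,-0.015,0.036],"delta_rot": [0,0,0]},{"jaw": 0,"slide": [0,-0.015,0.036],"delta_rot": [0,0,0]},{"jaw": 0,"slide": [0,-0.015,0.036],"delta_rot": [0,0,0]}])

```text
t: 11.25
eef_pos: [0.5652, 0.1805, 0.0538]
ee_rot: [0.957, -0.117, -0.031, 0.262]
ft_force: [-1.2, -0.3, -1.5]
grip_width: 0.365
gripper_force: 110.9
```

```bash
python3 - <<'E'
from ingrip import *
s=bot.get_state(); report(s); c=bot.read_camera("wrist"); pickle.dump((c,s),open("v9.pkl","wb")); ingrip(c)
E
```

```text
t 11.25 tcp [18.4 55.3 53.8] rot [-30.6   0.1  -0.8] plate [16.1 39.4 26.8] tip [16.4 65.2 11.5] tab [ 29.2 -21.1  62.5] F [-1.1 -0.6 -1.5]
n 11 rms 0.33 rot deg [1.93 2.63 0.12] shift mm [0.33 0.12 0.68]
```

>>> move_arm(steps=[{"jaw": 0,"slide": [0,-0.004,0.013],"delta_rot": [0,0,0]},{"jaw": 0,"slide": [0,-0.008,0.025],"delta_rot": [0,0,0]},{"jaw": 0,"slide": [0,-0.012,0.036],"delta_rot": [0,0,0]},{"jaw": 0,"slide": [0,-0.012,0.036],"delta_rot": [0,0,0]}])

```text
t: 11.7
eef_pos: [0.5649, 0.1791, 0.0505]
ee_rot: [0.957, -0.117, -0.031, 0.263]
ft_force: [-0.9, 1.4, 1.0]
grip_width: 0.37
gripper_force: 111.4
```

```bash
python3 - <<'E'
from tf import *
s=bot.get_state(); report(s)
E
```

```text
t 11.7 tcp [18.3 53.9 50.5] rot [-30.7   0.1  -0.8] plate [16.  37.9 23.5] tip [16.4 63.7  8.2] tab [ 29.1 -22.4  59.3] F [-1.2  1.2  1. ]
```

>>> move_arm(steps=[{"jaw": 0,"slide": [0,-0.026,-0.015],"delta_rot": [0,0,0]},{"jaw": 0,"slide": [0,-0.052,-0.031],"delta_rot": [0,0,0]},{"jaw": 0,"slide": [0,-0.077,-0.046],"delta_rot": [0,0,0]},{"jaw": 0,"slide": [0,-0.095,-0.056],"delta_rot": [0,0,0]},{"jaw": 0,"slide": [0,-0.095,-0.056],"delta_rot": [0,0,0]}])

```text
t: 12.2
eef_pos: [0.5666, 0.1864, 0.0506]
ee_rot: [0.956, -0.117, -0.032, 0.266]
ft_force: [-2.8, -4.8, 2.1]
grip_width: 0.374
gripper_force: 110.8
```

```bash
python3 - <<'E'
from tf import *
s=bot.get_state(); report(s)
E
```

```text
t 12.2 tcp [18.3 61.4 50.6] rot [-31.1   0.2  -0.8] plate [16.  45.3 23.8] tip [16.3 71.   8.3] tab [ 29.1 -14.9  60. ] F [-1.6 -5.3  2.1]
```

>>> move_arm(steps=[{"jaw": 0,"slide": [0,0.01,-0.018],"delta_rot": [0,0,0]},{"jaw": 0,"slide": [0,0.02,-0.035],"delta_rot": [0,0,0]},{"jaw": 0,"slide": [0,0.02,-0.035],"delta_rot": [0,0,0]}])

```text
t: 12.5
eef_pos: [0.5666, 0.1878, 0.0529]
ee_rot: [0.957, -0.117, -0.032, 0.265]
ft_force: [-1.1, -4.4, -7.1]
grip_width: 0.37
gripper_force: 110.6
```

```bash
python3 - <<'E'
from tf import *
s=bot.get_state(); report(s)
E
```

```text
t 12.5 tcp [18.  62.7 52.9] rot [-30.9   0.2  -0.8] plate [15.7 46.7 26. ] tip [16.  72.4 10.6] tab [ 28.8 -13.6  62. ] F [-0.1 -4.5 -7.1]
```

Hooked: lifting is now blocked by the lip. Next: push the jaw back and start swinging down.

```bash
python3 - <<'E'
from tf import *
s=bot.get_state()
for q in((16,74,-1.5,31),(16,77,-1.5,29),(16,80,-1.5,27),(16,82,-1.5,25)): plan(s,*q)
E
```

```text
(16, 74, -1.5, 31) slide [0.001, -0.025, 0.009] rot [-0.0005, -0.0001, -0.0001]
(16, 77, -1.5, 29) slide [0.001, -0.04, 0.005] rot [0.0106, -0.0001, -0.0001]
(16, 80, -1.5, 27) slide [0.001, -0.056, 0.0] rot [0.0217, -0.0001, -0.0001]
(16, 82, -1.5, 25) slide [0.001, -0.063, 0.001] rot [0.0328, -0.0001, -0.0001]
```

>>> move_arm(steps=[{"jaw": 0,"slide": [0,-0.03,0.022],"delta_rot": [0,0,0]},{"jaw": 0,"slide": [0,-0.046,0.018],"delta_rot": [0.0106,0,0]},{"jaw": 0,"slide": [0,-0.062,0.012],"delta_rot": [0.0217,0,0]},{"jaw": 0,"slide": [0,-0.069,0.012],"delta_rot": [0.0328,0,0]},{"jaw": 0,"slide": [0,-0.069,0.012],"delta_rot": [0.0328,0,0]}])

```text
t: 13.0
eef_pos: [0.5671, 0.1888, 0.0502]
ee_rot: [0.968, -0.12, -0.027, 0.218]
ft_force: [-1.9, -8.0, 0.6]
grip_width: 0.371
gripper_force: 111.3
```

```bash
python3 - <<'E'
from tf import *
s=bot.get_state(); report(s)
for q in((16,82,-1.5,25),(16,83,-1.5,20),(16,83,-1.5,15),(16,84,-1.5,10)): plan(s,*q)
E
```

```text
t 13.0 tcp [18.3 63.8 50.2] rot [-25.3   0.2  -0.9] plate [15.9 50.4 21.9] tip [16.4 77.6  9.1] tab [ 28.9 -13.   51.9] F [-0.  -8.2  0.6]
(16, 82, -1.5, 25) slide [-0.002, -0.041, -0.012] rot [0.0019, 0.0005, -0.0008]
(16, 83, -1.5, 20) slide [-0.002, -0.024, 0.011] rot [0.0296, 0.0005, -0.0008]
(16, 83, -1.5, 15) slide [-0.001, -0.001, 0.041] rot [0.0574, 0.0005, -0.0008]
(16, 84, -1.5, 10) slide [-0.001, 0.011, 0.068] rot [0.0852, 0.0004, -0.0008]
```

>>> move_arm(steps=[{"jaw": 0,"slide": [0,-0.032,-0.008],"delta_rot": [0.002,0,-0.0005]},{"jaw": 0,"slide": [0,-0.02,0.011],"delta_rot": [0.0296,0,-0.0005]},{"jaw": 0,"slide": [0,0.002,0.041],"delta_rot": [0.0574,0,-0.0005]},{"jaw": 0,"slide": [0,0.002,0.041],"delta_rot": [0.0574,0,-0.0005]},{"jaw": 0,"slide": [0,0.002,0.041],"delta_rot": [0.0574,0,-0.0005]}])

```text
t: 13.5
eef_pos: [0.5661, 0.1854, 0.0469]
ee_rot: [0.984, -0.121, -0.017, 0.131]
ft_force: [-3.6, -10.8, 6.7]
grip_width: 0.369
gripper_force: 112.4
```

```bash
python3 - <<'E'
from ingrip import *
s=bot.get_state(); report(s); c=bot.read_camera("wrist"); pickle.dump((c,s),open("v10.pkl","wb")); ingrip(c)
for q in((16,83,-1.5,11),(16,83,-1.5,7),(16,84,-1.5,4),(16,84,-1.5,2)): plan(s,*q)
E
```

```text
t 13.5 tcp [18.1 60.3 46.9] rot [-15.1   0.2  -0.9] plate [15.8 52.1 16.7] tip [16.2 81.1  8.9] tab [ 28.8 -15.6  35. ] F [ -1.1 -11.4   6.7]
n 15 rms 0.3 rot deg [ 0.27 -0.67  0.66] shift mm [-0.46  0.04 -0.73]
(16, 83, -1.5, 11) slide [0.0, 0.002, 0.021] rot [0.023, 0.0008, -0.0004]
(16, 83, -1.5, 7) slide [0.001, 0.022, 0.044] rot [0.0452, 0.0008, -0.0004]
(16, 84, -1.5, 4) slide [0.001, 0.025, 0.06] rot [0.0619, 0.0008, -0.0004]
(16, 84, -1.5, 2) slide [0.001, 0.034, 0.072] rot [0.073, 0.0007, -0.0004]
```

>>> move_arm(steps=[{"jaw": 0,"slide": [0,0,0.02],"delta_rot": [0.023,0,0]},{"jaw": 0,"slide": [0,0.02,0.042],"delta_rot": [0.0452,0,0]},{"jaw": 0,"slide": [0,0.025,0.058],"delta_rot": [0.0619,0,0]},{"jaw": 0,"slide": [0,0.025,0.058],"delta_rot": [0.0619,0,0]},{"jaw": 0,"slide": [0,0.025,0.058],"delta_rot": [0.0619,0,0]}])

```text
t: 14.05
eef_pos: [0.5647, 0.1805, 0.042]
ee_rot: [0.992, -0.122, -0.006, 0.035]
ft_force: [-8.1, -13.0, 16.3]
grip_width: 0.371
gripper_force: 113.8
```

```bash
python3 - <<'E'
from ingrip import *
s=bot.get_state(); report(s); c=bot.read_camera("wrist"); pickle.dump((c,s),open("v11.pkl","wb")); ingrip(c); edges(c,s)
for q in((16,84,-1.5,2),(16,84,-1.5,0),(16,81,-1.5,0)): plan(s,*q)
E
```

```text
t 14.05 tcp [17.8 55.2 42. ] rot [-4.1  0.2 -0.9] plate [15.5 53.  10.8] tip [16.  82.9  8.6] tab [ 28.4 -17.   15.7] F [ -4.9 -14.5  16.3]
n 15 rms 0.55 rot deg [ 0.6  -1.08  0.57] shift mm [-0.36 -0.06 -0.51]
z 24 edge row obs-pred [np.float64(0.8), np.float64(-0.2), np.float64(-0.2), np.float64(-0.2), np.float64(-0.3), np.float64(-0.3), np.float64(-1.3), np.float64(-1.3), np.float64(-1.3)]
z 0 edge row obs-pred [np.float64(4.7), np.float64(4.7), np.float64(3.7), np.float64(4.6), np.float64(3.6), np.float64(-5.4), np.float64(4.6), np.float64(2.6), np.float64(1.6)]
(16, 84, -1.5, 2) slide [0.004, -0.0, 0.012] rot [0.0115, 0.001, -0.0005]
(16, 84, -1.5, 0) slide [0.004, 0.01, 0.023] rot [0.0226, 0.001, -0.0005]
(16, 81, -1.5, 0) slide [0.004, 0.04, 0.025] rot [0.0226, 0.001, -0.0005]
```

>>> move_arm(steps=[{"jaw": 0,"slide": [-0.004,0.005,0.014],"delta_rot": [0.0115,0,0]},{"jaw": 0,"slide": [-0.008,0.015,0.026],"delta_rot": [0.0226,0,0]},{"jaw": 0,"slide": [-0.008,0.03,0.028],"delta_rot": [0.0226,0,0]},{"jaw": 0,"slide": [-0.008,0.045,0.03],"delta_rot": [0.0226,0,0]},{"jaw": 0,"slide": [-0.008,0.045,0.03],"delta_rot": [0.0226,0,0]}])

```text
t: 14.6
eef_pos: [0.5646, 0.1801, 0.0403]
ee_rot: [0.993, -0.121, 0.001, -0.003]
ft_force: [-7.2, -8.1, 21.8]
grip_width: 0.372
gripper_force: 117.2
```

```bash
python3 - <<'E'
from ingrip import *
s=bot.get_state(); report(s); c=bot.read_camera("wrist"); pickle.dump((c,s),open("v12.pkl","wb")); ingrip(c)
for q in((16,80,-1.5,0),): plan(s,*q)
E
```

```text
t 14.6 tcp [17.8 54.7 40.3] rot [ 0.3 -0.  -0.7] plate [15.7 55.   9. ] tip [16.1 84.9  9.2] tab [ 28.8 -15.2   8.6] F [-5.1 -9.5 21.8]
n 14 rms 0.51 rot deg [-0.94 -2.17  0.59] shift mm [-0.38 -0.02  0.17]
(16, 80, -1.5, 0) slide [0.004, 0.047, 0.005] rot [-0.0019, -0.0001, 0.0005]
```

>>> move_arm(steps=[{"jaw": 0,"slide": [-0.004,0.02,-0.015],"delta_rot": [0,0,0]},{"jaw": 0,"slide": [-0.008,0.04,-0.02],"delta_rot": [0,0,0]},{"jaw": 0,"slide": [-0.008,0.06,-0.02],"delta_rot": [0,0,0]},{"jaw": 0,"slide": [-0.008,0.06,-0.02],"delta_rot": [0,0,0]},{"jaw": 0,"slide": [-0.008,0.06,-0.02],"delta_rot": [0,0,0]}])

```text
t: 15.15
eef_pos: [0.5643, 0.1794, 0.0408]
ee_rot: [0.993, -0.12, 0.002, -0.006]
ft_force: [-0.8, -2.2, 7.1]
grip_width: 0.371
gripper_force: 115.3
```

```bash
python3 - <<'E'
from ingrip import *
s=bot.get_state(); report(s)
E
```

```text
t 15.15 tcp [17.7 54.  40.8] rot [ 0.8 -0.2 -0.6] plate [15.6 54.5  9.5] tip [15.9 84.5  9.9] tab [ 28.8 -15.7   8.6] F [-0.3 -2.4  7.1]
```

>>> move_arm(steps=[{"jaw": 0,"slide": [0,0.02,-0.01],"delta_rot": [-0.003,0,0]},{"jaw": 0,"slide": [0,0.05,-0.015],"delta_rot": [-0.004,0,0]},{"jaw": 0,"slide": [0,0.05,-0.015],"delta_rot": [-0.004,0,0]},{"jaw": 0,"slide": [0,0.05,-0.015],"delta_rot": [-0.004,0,0]}])

```text
t: 15.55
eef_pos: [0.5632, 0.176, 0.0412]
ee_rot: [0.993, -0.12, 0.002, -0.001]
ft_force: [2.1, 2.0, -7.9]
grip_width: 0.371
gripper_force: 113.4
```

```bash
python3 - <<'E'
from ingrip import *
s=bot.get_state(); report(s); c=bot.read_camera("wrist"); pickle.dump((c,s),open("v13.pkl","wb")); rel(c)
E
```

```text
t 15.55 tcp [17.4 50.4 41.2] rot [ 0.2 -0.2 -0.6] plate [15.3 50.5  9.9] tip [15.6 80.5 10. ] tab [ 28.6 -19.6   9.8] F [ 1.6  2.5 -7.9]
tray [ 0.5352  0.1308 -0.2277] 3 1.71 plate [15.4 50.2 10.4] rot [ 0.2 -0.2 -0.7] tip [15.8 80.2 10.5]
```

Panel reads home (15.3, 50.5, z 9.9). Relaxing, releasing, and lifting to check.

>>> move_arm(steps=[{"jaw": 0,"slide": [0,0,0.018],"delta_rot": [0,0,0]},{"jaw": 0,"slide": [0,0,0.018],"delta_rot": [0,0,0]},{"jaw": 1,"slide": [0,0,0.018],"delta_rot": [0,0,0]},{"jaw": 1,"slide": [0,0,0.01],"delta_rot": [0,0,0]},{"jaw": 1,"slide": [0,0,0],"delta_rot": [0,0,0]}], grip_force=60)

```text
t: 16.1
eef_pos: [0.5614, 0.1733, 0.0415]
ee_rot: [0.993, -0.121, 0.0, 0.001]
ft_force: [-0.6, 0.5, -0.3]
grip_width: 0.862
gripper_force: 0.0
```

>>> move_arm(steps=[{"jaw": 1,"slide": [0,0,0],"delta_rot": [0,0,0]},{"jaw": 1,"slide": [0,0,-0.2],"delta_rot": [0,0,0]},{"jaw": 1,"slide": [0,0,-0.5],"delta_rot": [0,0,0]},{"jaw": 1,"slide": [0,0,-1],"delta_rot": [0,0,0]}])

```text
t: 16.5
eef_pos: [0.5597, 0.1735, 0.1403]
ee_rot: [0.993, -0.121, -0.002, 0.002]
ft_force: [0.7, 1.9, 0.9]
grip_width: 0.999
gripper_force: 0.0
```

>>> move_arm(steps=[{"jaw": 1,"slide": [0.1,0.2,-0.4],"delta_rot": [0,0,0]},{"jaw": 1,"slide": [0.1,0.4,-0.6],"delta_rot": [0,0,0]},{"jaw": 1,"slide": [0.1,0.4,-0.6],"delta_rot": [0,0,0]},{"jaw": 1,"slide": [0.1,0.4,-0.6],"delta_rot": [0,0,0]}])

```text
t: 16.9
eef_pos: [0.5618, 0.133, 0.2017]
ee_rot: [0.993, -0.121, 0.001, -0.0]
ft_force: [-0.6, -0.3, -0.7]
grip_width: 1.001
gripper_force: 0.0
```

```bash
python3 - <<'E'
from rel import *
s=bot.get_state(); c=bot.read_camera("wrist"); pickle.dump((c,s),open("v14.pkl","wb"))
p,n,e=trayfit(c); print(p,n,e, s["eef_pos"])
Q=R.from_euler("z",p[2]).as_matrix(); t=np.array([p[0],p[1],0])
im=cv2.resize(c["pixels"],(800,600),interpolation=cv2.INTER_CUBIC)
def ln(pts,z,col):
    q=[((proj(c,Q@np.array([*v,z])/1000+t)+.5)*1.5625-.5).round().astype(int) for v in pts]
    cv2.polylines(im,[np.array(q)],True,col,1)
ln([(-59,20),(1,20),(1,-20),(59,-20),(59,74),(-59,74)],34,(255,0,0))   # home outline of loose panel top
ln([(-1,33),(33,33),(33,67),(-1,67)],59,(0,0,255))
ln([(-44,40),(-16,40),(-22,20),(-16,0),(-44,0),(-38,20)],34,(255,0,255))
cv2.imwrite("pics/w14.png",cv2.cvtColor(im,cv2.COLOR_RGB2BGR))
E
```

```text
[ 0.53432605  0.13101932 -0.22758998] 3 1.4136662307367214 [0.5617866  0.1329922  0.20168183]
```

View pics/w14.png

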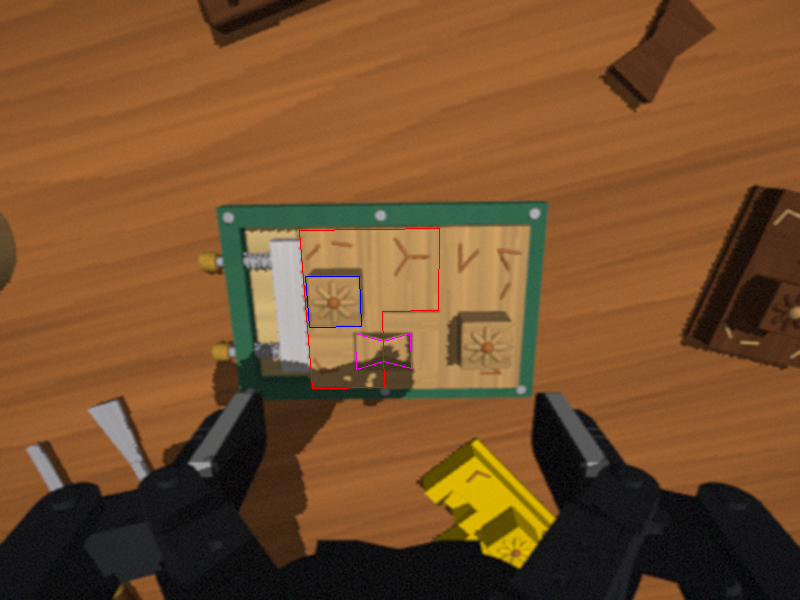

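The released panel matches its home outline (red), its boss the blue square at (334,302). The complete recess is at about (383,351), and the jaw lip lies over the tongue at (290,305). Now for the key.

>>> move_arm(steps=[{"jaw": 1,"slide": [0,0.4,0],"delta_rot": [0,0,0]},{"jaw": 1,"slide": [0,0.87,0],"delta_rot": [0,0,0]}])

```text
t: 17.15
eef_pos: [0.5407, 0.0518, 0.1999]
ee_rot: [0.993, -0.117, -0.0, -0.001]
ft_force: [0.9, -1.3, 0.3]
grip_width: 0.999
gripper_force: 0.0
```

>>> move_arm(steps=[{"jaw": 1,"slide": [0,0.4,0],"delta_rot": [0,0,0]},{"jaw": 1,"slide": [-0.1,0.87,0],"delta_rot": [0,0,0]}])

```text
t: 17.35
eef_pos: [0.5111, -0.0329, 0.2001]
ee_rot: [0.993, -0.119, 0.0, -0.001]
ft_force: [0.3, -2.1, -0.2]
grip_width: 0.997
gripper_force: 0.0
```

>>> move_arm(steps=[{"jaw": 1,"slide": [0,0.4,0],"delta_rot": [0,0,0]},{"jaw": 1,"slide": [0,0.87,0],"delta_rot": [0,0,0]}])

```text
t: 17.55
eef_pos: [0.4892, -0.1169, 0.2]
ee_rot: [0.993, -0.118, -0.001, -0.001]
ft_force: [1.8, -1.0, -0.1]
grip_width: 0.999
gripper_force: 0.0
```

>>> move_arm(steps=[{"jaw": 1,"slide": [0,0.4,0],"delta_rot": [0,0,0]},{"jaw": 1,"slide": [-0.1,0.87,0],"delta_rot": [0,0,0]}])

```text
t: 17.75
eef_pos: [0.4605, -0.1995, 0.2001]
ee_rot: [0.993, -0.119, 0.001, -0.001]
ft_force: [0.8, -0.6, -0.4]
grip_width: 0.998
gripper_force: 0.0
```

>>> move_arm(steps=[{"jaw": 1,"slide": [0,0.4,0],"delta_rot": [0,0,-0.04]},{"jaw": 1,"slide": [0,0.87,0],"delta_rot": [0,0,-0.08]},{"jaw": 1,"slide": [0,0.87,0],"delta_rot": [0,0,-0.12]},{"jaw": 1,"slide": [0,0.87,0],"delta_rot": [0,0,-0.16]},{"jaw": 1,"slide": [0,0.87,0],"delta_rot": [0,0,-0.2]}])

```text
t: 18.25
eef_pos: [0.4386, -0.2833, 0.1998]
ee_rot: [0.981, 0.195, 0.0, -0.001]
ft_force: [0.3, 0.4, -0.5]
grip_width: 1.001
gripper_force: 0.0
```

>>> move_arm(steps=[{"jaw": 1,"slide": [0,0,0.3],"delta_rot": [0,0,0]},{"jaw": 1,"slide": [0,0,0.5],"delta_rot": [0,0,0]},{"jaw": 1,"slide": [0,0,0.5],"delta_rot": [0,0,0]},{"jaw": 1,"slide": [0,0,0.5],"delta_rot": [0,0,0]}])

```text
t: 18.65
eef_pos: [0.4389, -0.2833, 0.1506]
ee_rot: [0.981, 0.193, 0.0, -0.001]
ft_force: [0.6, 0.0, 0.2]
grip_width: 1.002
gripper_force: 0.0
```

```bash
python3 - <<'E'
from fit import *
s=bot.get_state(); print(s["eef_pos"],R.from_quat(s["ee_rot"]).as_matrix()[:,0])
c=bot.read_camera("wrist")
for d in bot.cut_out(c,"key"): print(round(d["conf"],2),np.round(d["extent"]).tolist(),at(c,*d["extent"][:2],.01).round(3))
m,cf=mask(c,"key",[.4134,-.294],.01)
for a in(.25,.5): print(fit([(c,m)],KEY,[.4134,-.294,a],S=6))
print(fit([(c,m)],KEY,[.4134,-.294,.4],S=6,free_z=True))
pickle.dump((c,m),open("k1.pkl","wb"))
E
```

```text
[ 0.43892125 -0.28330826  0.15063402] [9.25506668e-01 3.78730820e-01 6.10413739e-04]
0.89 [256.0, 210.0, 44.0, 32.0] [ 0.412 -0.295  0.01 ]
0.83 [174.0, 283.0, 11.0, 28.0] [ 0.297 -0.244  0.01 ]
(array([ 0.41352402, -0.29428959,  0.41010776]), np.float64(0.05658458244111353))
(array([ 0.41356208, -0.29428603,  0.4100639 ]), np.float64(0.05715508937172209))
(array([ 0.41495673, -0.29358607,  0.41316936,  0.00426737]), np.float64(0.04652950845750037))
```

>>> move_arm(steps=[{"jaw": 1,"slide": [-0.277,0.006,0.4],"delta_rot": [0,0,-0.007]},{"jaw": 1,"slide": [-0.277,0.006,0.8],"delta_rot": [0,0,-0.007]},{"jaw": 1,"slide": [-0.277,0.006,1],"delta_rot": [0,0,-0.007]},{"jaw": 0.8,"slide": [-0.277,0.006,1],"delta_rot": [0,0,-0.007]}])

```text
t: 19.2
eef_pos: [0.4127, -0.2948, 0.0499]
ee_rot: [0.979, 0.203, -0.001, -0.001]
ft_force: [0.1, 0.5, -0.1]
grip_width: 0.859
gripper_force: 0.0
```

>>> move_arm(steps=[{"jaw": 0.75,"slide": [0,0,0.25],"delta_rot": [0,0,0]},{"jaw": 0.7,"slide": [0,0,0.47],"delta_rot": [0,0,0]},{"jaw": 0.7,"slide": [0,0,0.47],"delta_rot": [0,0,0]},{"jaw": 0.7,"slide": [0,0,0.47],"delta_rot": [0,0,0]}])

```text
t: 19.6
eef_pos: [0.4144, -0.2958, 0.0057]
ee_rot: [0.979, 0.203, 0.001, 0.001]
ft_force: [-0.9, 0.0, 0.0]
grip_width: 0.696
gripper_force: 0.0
```

```bash
python3 - <<'E'
from h import *
s=bot.get_state(); print(s["eef_pos"],s["ft_force"],s["grip_width"],R.from_quat(s["ee_rot"]).as_matrix()[:,0])
E
```

```text
[ 0.41442942 -0.29579421  0.00572374] [-0.85082055  0.01012035  0.02105206] 0.6962901311849959 [0.91745687 0.39782819 0.00237237]
```

>>> move_arm(steps=[{"jaw": 0,"slide": [0,0,0],"delta_rot": [0,0,0]},{"jaw": 0,"slide": [0,0,0],"delta_rot": [0,0,0]},{"jaw": 0,"slide": [0,0,0],"delta_rot": [0,0,0]},{"jaw": 0,"slide": [0,0,0],"delta_rot": [0,0,0]},{"jaw": 0,"slide": [0,0,0],"delta_rot": [0,0,0]}], grip_force=40)

```text
t: 20.1
eef_pos: [0.4145, -0.2961, 0.0063]
ee_rot: [0.979, 0.203, 0.002, 0.001]
ft_force: [-0.5, 1.1, 7.2]
grip_width: 0.451
gripper_force: 39.8
```

>>> move_arm(steps=[{"jaw": 0,"slide": [0,0,-0.3],"delta_rot": [0,0,0]},{"jaw": 0,"slide": [0,0,-0.6],"delta_rot": [0,0,0.047]},{"jaw": 0,"slide": [0,0,-0.9],"delta_rot": [0,0,0.094]},{"jaw": 0,"slide": [0,0,-1],"delta_rot": [0,0,0.141]},{"jaw": 0,"slide": [0,0,-1],"delta_rot": [0,0,0.188]}])

```text
t: 20.6
eef_pos: [0.4147, -0.2964, 0.1075]
ee_rot: [0.996, -0.094, 0.003, 0.001]
ft_force: [0.5, 0.9, -1.0]
grip_width: 0.455
gripper_force: 40.8
```

>>> move_arm(steps=[{"jaw": 0,"slide": [0,0,-0.2],"delta_rot": [0,0,0.015]},{"jaw": 0,"slide": [0,0,-0.3],"delta_rot": [0,0,0.015]}])

```text
t: 20.8
eef_pos: [0.4139, -0.2958, 0.1364]
ee_rot: [0.993, -0.114, 0.002, 0.001]
ft_force: [-0.1, -0.8, 0.3]
grip_width: 0.45
gripper_force: 40.8
```

>>> move_arm(steps=[{"jaw": 0,"slide": [0,-0.4,0],"delta_rot": [0,0,0]},{"jaw": 0,"slide": [0,-0.9,0],"delta_rot": [0,0,0]}])

```text
t: 21.0
eef_pos: [0.4342, -0.2098, 0.1356]
ee_rot: [0.993, -0.117, 0.003, 0.001]
ft_force: [1.2, 1.0, -0.1]
grip_width: 0.453
gripper_force: 40.8
```

>>> move_arm(steps=[{"jaw": 0,"slide": [0,-0.4,0],"delta_rot": [0,0,0]},{"jaw": 0,"slide": [-0.1,-0.9,0],"delta_rot": [0,0,0]}])

```text
t: 21.2
eef_pos: [0.4464, -0.1184, 0.1353]
ee_rot: [0.993, -0.114, 0.003, 0.0]
ft_force: [0.1, 0.4, 0.2]
grip_width: 0.452
gripper_force: 40.8
```

>>> move_arm(steps=[{"jaw": 0,"slide": [0,-0.4,0],"delta_rot": [0,0,0]},{"jaw": 0,"slide": [0,-0.9,0],"delta_rot": [0,0,0]}])

```text
t: 21.4
eef_pos: [0.4648, -0.0306, 0.1352]
ee_rot: [0.993, -0.114, 0.001, 0.0]
ft_force: [0.8, 0.3, 0.6]
grip_width: 0.452
gripper_force: 40.8
```

>>> move_arm(steps=[{"jaw": 0,"slide": [0,-0.4,0],"delta_rot": [0,0,0]},{"jaw": 0,"slide": [0,-0.9,0],"delta_rot": [0,0,0]}])

```text
t: 21.6
eef_pos: [0.4854, 0.0571, 0.1352]
ee_rot: [0.993, -0.114, 0.001, 0.0]
ft_force: [1.4, -0.5, 1.0]
grip_width: 0.451
gripper_force: 40.8
```

>>> move_arm(steps=[{"jaw": 0,"slide": [0,-0.4,0],"delta_rot": [0,0,0]},{"jaw": 0,"slide": [0,-0.7,0],"delta_rot": [0,0,0]},{"jaw": 0,"slide": [0,-0.7,0],"delta_rot": [0,0,0]},{"jaw": 0,"slide": [0,-0.7,0],"delta_rot": [0,0,0]}])

```text
t: 22.0
eef_pos: [0.501, 0.1251, 0.1349]
ee_rot: [0.994, -0.113, 0.001, -0.0]
ft_force: [0.2, -0.2, -0.3]
grip_width: 0.451
gripper_force: 40.8
```

```bash
cat > kp.py <<'E'
from rel import *
def rep():
    s=bot.get_state(); print("t",s["t"],"tcp",tcp_tray(s).round(1),"rot",tilt(s).round(1),"F",(Rz.T@s["ft_force"]).round(1),"w",round(s["grip_width"],3)); return s
def go(s,x,y,z):
    R0=R.from_quat(s["ee_rot"]).as_matrix(); d=R0.T@(Rz@np.array([x,y,z])/1000+T0-s["eef_pos"])/.1; Rw=Rz@np.diag([1,-1,-1.]); print((x,y,z),"slide",d.round(3).tolist(),"rot",(R.from_matrix(R0.T@Rw).as_rotvec()/np.pi).round(4).tolist())
E
python3 - <<'E'
from kp import *
s=rep(); c=bot.read_camera("wrist"); pickle.dump((c,s),open("k2.pkl","wb")); p,n,e=trayfit(c); print(p.round(4),n,e.round(2))
for d in bot.cut_out(c,"key"): print(round(d["conf"],2),np.round(d["extent"]).tolist())
Tt=c["T"]@np.linalg.inv(C0)
for x,y in((0,0),(-14,20),(14,20),(14,-20),(-14,-20)): print("key top",x,y,proj(c,Tt[:3,:3]@np.array([x/1000,-y/1000,-.0077])+Tt[:3,3]).round(1))
go(s,-30,20,60)
E
```

```text
t 22.0 tcp [-31.6 -13.2 134.9] rot [ 0.  -0.1  0.2] F [ 0.2 -0.1 -0.3] w 0.451
[ 0.5335  0.1314 -0.2293] 3 1.06
0.95 [254.0, 259.0, 82.0, 61.0]
key top 0 0 [254.7 259.7]
key top -14 20 [217. 283.]
key top 14 20 [214.9 235. ]
key top 14 -20 [294.6 235.1]
key top -14 -20 [292.4 283.1]
(-30, 20, 60) slide [0.016, -0.332, 0.749] rot [-0.0002, -0.0006, 0.001]
```

```bash
cat > rec.py <<'E'
from kp import *
def recess(c,verbose=True):
    p,n,e=trayfit(c); Q=R.from_euler("z",TA).as_matrix()
    g=cv2.cvtColor(c["pixels"],cv2.COLOR_RGB2GRAY).astype(np.float32); g=cv2.GaussianBlur(g,(3,3),0); gx=cv2.Sobel(g,5,1,0);gy=cv2.Sobel(g,5,0,1)
    P=np.array([(-15.2,21.2),(15.2,21.2),(9.2,0),(15.2,-21.2),(-15.2,-21.2),(-9.2,0),(-15.2,21.2)]); best=[]
    pts=[];nr=[]
    for a,b in zip(P[:-1],P[1:]):
        d=(b-a)/np.linalg.norm(b-a)
        for k in np.linspace(.08,.92,24): pts.append(a+(b-a)*k); nr.append([-d[1],d[0]])
    pts=np.array(pts);nr=np.array(nr)
    for t0,name in((np.array([p[0],p[1],0]),"imgfit"),):
        for dx in np.arange(-5,5.1,.5):
            for dy in np.arange(-5,5.1,.5):
                W=np.c_[pts+[-30+dx,20+dy],np.full(len(pts),34)]/1000@Q.T+t0; W2=np.c_[pts+nr*.5+[-30+dx,20+dy],np.full(len(pts),34)]/1000@Q.T+t0
                f=lambda W:(lambda q:q[:,:2]/q[:,2:])(((W-c["T"][:3,3])@c["T"][:3,:3]*[1,-1,-1])@c["mtx"].T)
                u=f(W).astype(np.float32); n=f(W2)-u; n/=np.linalg.norm(n,axis=1)[:,None]
                G=lambda a:cv2.remap(a,u[:,0:1].copy(),u[:,1:2].copy(),cv2.INTER_LINEAR).ravel()
                best.append((np.minimum(np.abs(G(gx)*n[:,0]+G(gy)*n[:,1]),80).mean(),dx,dy))
    best.sort(reverse=True); o=np.array([p[0],p[1],0]); 
    for b in best[:3]: 
        w=Q@np.array([-30+b[1],20+b[2],34])/1000+o; print("score",round(float(b[0]),1),b[1:],"world",w.round(4),"in tf frame",(Rz.T@(w-T0)*1000).round(1))
    print("median score",np.median([b[0] for b in best]).round(1))
E
python3 - <<'E'
from rec import *
for f in("v14.pkl","k2.pkl"): print(f); recess(pickle.load(open(f,"rb"))[0])
c,s=pickle.load(open("k2.pkl","rb")); m,cf=mask(bot.read_camera("wrist"),"key",s["eef_pos"][:2],s["eef_pos"][2]); c=bot.read_camera("wrist")
Tt=c["T"]@np.linalg.inv(C0); r=fit([(c,m)],KEY,[Tt[0,3],Tt[1,3],TA],z=Tt[2,3]-.0063); print(r); print("key in tool",(Tt[:3,:3].T@(np.array([r[0][0],r[0][1],Tt[2,3]])-Tt[:3,3])*1000).round(1), "yaw diff deg",(r[0][2]-np.arctan2(Tt[1,0],Tt[0,0]))*57.3)
E
```

```text
v14.pkl
score 63.0 (np.float64(4.5), np.float64(0.5)) world [0.5142 0.1568 0.034 ] in tf frame [-26.   20.6  34. ]
score 62.7 (np.float64(4.5), np.float64(1.0)) world [0.5143 0.1573 0.034 ] in tf frame [-26.   21.1  34. ]
score 62.5 (np.float64(5.0), np.float64(0.5)) world [0.5146 0.1567 0.034 ] in tf frame [-25.5  20.6  34. ]
median score 41.5
k2.pkl
score 71.2 (np.float64(-1.0), np.float64(0.0)) world [0.5079 0.1579 0.034 ] in tf frame [-32.4  20.3  34. ]
score 71.1 (np.float64(-1.0), np.float64(0.5)) world [0.508  0.1584 0.034 ] in tf frame [-32.4  20.8  34. ]
score 71.0 (np.float64(-1.0), np.float64(-0.5)) world [0.5078 0.1574 0.034 ] in tf frame [-32.4  19.8  34. ]
median score 47.1Traceback (most recent call last):
  File "<stdin>", line 3, in <module>
  File "fit.py", line 31, in mask
    d=min(ds,key=lambda d:np.hypot(*(at(c,*d["extent"][:2],z)[:2]-near))); return d["pixels"],d["conf"]
ValueError: min() iterable argument is empty
```

```bash
python3 - <<'E'
from kp import *
s=rep(); go(s,-30.4,20.3,48); c=bot.read_camera("wrist")
d=[d for d in bot.cut_out(c,"key") if abs(d["extent"][0]-254)<30]
if d:
    m=d[0]["pixels"]; Tt=c["T"]@np.linalg.inv(C0); r=fit([(c,m)],KEY,[Tt[0,3],Tt[1,3],TA],z=Tt[2,3]-.0063); print(r); print("key in tool",(Tt[:3,:3].T@(np.array([r[0][0],r[0][1],Tt[2,3]])-Tt[:3,3])*1000).round(1), "yaw diff deg",(r[0][2]-np.arctan2(Tt[1,0],Tt[0,0]))*57.3)
E
```

```text
t 22.2 tcp [-31.2 -15.5 134.7] rot [-0.  -0.1 -0.1] F [-0.1 -0.7  0.5] w 0.452
(-30.4, 20.3, 48) slide [0.006, -0.358, 0.867] rot [0.0002, -0.0005, -0.0005]
(array([ 0.50076873,  0.12271521, -0.22759125]), np.float64(0.04322469430168674))
key in tool [-0.5 -0.1 -0. ] yaw diff deg 0.2180740758964263
```

>>> move_arm(steps=[{"jaw": 0,"slide": [0.006,-0.35,0.2],"delta_rot": [0,0,0]},{"jaw": 0,"slide": [0.006,-0.35,0.55],"delta_rot": [0,0,0]},{"jaw": 0,"slide": [0.006,-0.35,0.85],"delta_rot": [0,0,0]},{"jaw": 0,"slide": [0.006,-0.35,0.85],"delta_rot": [0,0,0]},{"jaw": 0,"slide": [0.006,-0.35,0.85],"delta_rot": [0,0,0]}])

```text
t: 22.8
eef_pos: [0.5097, 0.1577, 0.0497]
ee_rot: [0.993, -0.115, 0.0, 0.0]
ft_force: [0.1, -1.0, 1.3]
grip_width: 0.453
gripper_force: 40.8
```

```bash
python3 - <<'E'
from kp import *
A=[]
for i in range(6):
    s=rep(); A.append(s["eef_pos"]); c=bot.read_camera("wrist")
    if i==0: print(trayfit(c))
s["eef_pos"]=np.mean(A,0); go(s,-30.2,20.3,38)
E
```

```text
t 22.8 tcp [-30.6  20.5  49.7] rot [-0. -0. -0.] F [ 0.4 -1.   1.3] w 0.453
(array([ 0.53388747,  0.13111237, -0.22847272]), 3, np.float64(0.5428441682524415))
t 22.85 tcp [-29.9  20.9  50.6] rot [ 0.  -0.2 -0. ] F [-0.5 -0.3  0.4] w 0.449
t 22.9 tcp [-29.6  21.3  51. ] rot [ 0.1 -0.2 -0. ] F [ 0.6  0.7 -0.1] w 0.456
t 22.95 tcp [-29.5  21.5  51.1] rot [ 0.1 -0.2 -0. ] F [-0.8  0.   0.6] w 0.453
t 23.0 tcp [-29.6  21.6  51.1] rot [ 0.1 -0.2  0. ] F [ 0.3 -0.4 -0.1] w 0.452
t 23.05 tcp [-29.8  21.6  50.9] rot [ 0.1 -0.2  0. ] F [-0.4 -0.4 -0.2] w 0.457
(-30.2, 20.3, 38) slide [-0.004, 0.01, 0.127] rot [-0.0005, -0.0012, 0.0001]
```

>>> move_arm(steps=[{"jaw": 0,"slide": [-0.007,0.011,0],"delta_rot": [0,-0.001,0]},{"jaw": 0,"slide": [-0.007,0.011,0.07],"delta_rot": [0,-0.001,0]},{"jaw": 0,"slide": [-0.007,0.011,0.11],"delta_rot": [0,-0.001,0]},{"jaw": 0,"slide": [-0.007,0.011,0.14],"delta_rot": [0,-0.001,0]},{"jaw": 0,"slide": [-0.007,0.011,0.14],"delta_rot": [0,-0.001,0]}])

```text
t: 23.6
eef_pos: [0.5089, 0.1576, 0.0349]
ee_rot: [0.993, -0.114, -0.001, -0.0]
ft_force: [0.6, 0.7, -0.5]
grip_width: 0.453
gripper_force: 40.8
```

>>> move_arm(steps=[{"jaw": 0,"slide": [0,0,0],"delta_rot": [0,0,0]},{"jaw": 0,"slide": [0,0,0],"delta_rot": [0,0,0]}])

```text
t: 23.8
eef_pos: [0.5089, 0.1576, 0.0355]
ee_rot: [0.993, -0.114, -0.001, -0.0]
ft_force: [0.1, 1.1, 0.0]
grip_width: 0.452
gripper_force: 40.8
```

```bash
python3 - <<'E'
from kp import *
rep()
E
```

```text
t 23.8 tcp [-31.3  20.2  35.5] rot [0.  0.1 0. ] F [-0.1  1.1  0. ] w 0.452
```

The key is already about 5 mm into the recess with no force. Going deeper.

>>> move_arm(steps=[{"jaw": 0,"slide": [0,0,0.025],"delta_rot": [0,0,0]},{"jaw": 0,"slide": [0,0,0.05],"delta_rot": [0,0,0]},{"jaw": 0,"slide": [0,0,0.06],"delta_rot": [0,0,0]},{"jaw": 0,"slide": [0,0,0.06],"delta_rot": [0,0,0]}])

```text
t: 24.2
eef_pos: [0.509, 0.1577, 0.0327]
ee_rot: [0.993, -0.114, -0.0, -0.001]
ft_force: [-4.7, -0.8, 31.6]
grip_width: 0.452
gripper_force: 57.9
```

```bash
python3 - <<'E'
from kp import *
rep()
E
```

```text
t 24.2 tcp [-31.3  20.3  32.7] rot [ 0.1  0.  -0. ] F [-4.4 -1.9 31.6] w 0.452
```

>>> move_arm(steps=[{"jaw": 0,"slide": [0,0,-0.045],"delta_rot": [0,0,0]},{"jaw": 0,"slide": [0,0,-0.045],"delta_rot": [0,0,0]},{"jaw": 0.62,"slide": [0,0,-0.045],"delta_rot": [0,0,0]},{"jaw": 0.62,"slide": [0,0,-0.045],"delta_rot": [0,0,0]},{"jaw": 0.62,"slide": [0,0,-0.045],"delta_rot": [0,0,0]}])

```text
t: 24.7
eef_pos: [0.5086, 0.1576, 0.0335]
ee_rot: [0.993, -0.114, -0.001, -0.0]
ft_force: [-0.1, 0.1, -0.7]
grip_width: 0.618
gripper_force: 0.0
```

>>> move_arm(steps=[{"jaw": 0.62,"slide": [0,0,-0.15],"delta_rot": [0,0,0]},{"jaw": 0.62,"slide": [0,0,-0.4],"delta_rot": [0,0,0]},{"jaw": 0,"slide": [0,0,-0.4],"delta_rot": [0,0,0]},{"jaw": 0,"slide": [0,0,-0.4],"delta_rot": [0,0,0]},{"jaw": 0,"slide": [0,0,-0.4],"delta_rot": [0,0,0]}])

```text
t: 25.2
eef_pos: [0.5083, 0.1575, 0.0733]
ee_rot: [0.993, -0.114, -0.001, 0.0]
ft_force: [-0.5, -0.5, 0.2]
grip_width: 0.111
gripper_force: 0.0
```

>>> move_arm(steps=[{"jaw": 0,"slide": [0,0,0],"delta_rot": [0,0,0]},{"jaw": 0,"slide": [0,0,0],"delta_rot": [0,0,0]},{"jaw": 0,"slide": [0,0,0],"delta_rot": [0,0,0]}])

```text
t: 25.5
eef_pos: [0.5087, 0.1575, 0.0736]
ee_rot: [0.993, -0.114, -0.001, -0.0]
ft_force: [-1.5, -0.3, 0.3]
grip_width: 0.002
gripper_force: 0.0
```

```bash
python3 - <<'E'
from kp import *
s=rep(); c=bot.read_camera("wrist"); pickle.dump((c,s),open("k3.pkl","wb"))
for d in bot.cut_out(c,"key"): print(round(d["conf"],2),np.round(d["extent"]).tolist(),(Rz.T@(at(c,*d["extent"][:2],.036)-T0)*1000).round(1))
go(s,-31,20.3,45); go(s,-31,20.3,34)
E
```

```text
t 25.5 tcp [-31.5  20.1  73.6] rot [-0.   0.1  0. ] F [-1.4 -0.6  0.3] w 0.002
0.82 [257.0, 226.0, 61.0, 40.0] [-32.4  18.6  36. ]
0.69 [248.0, 164.0, 399.0, 220.0] [ 9.2 24.  36. ]
(-31, 20.3, 45) slide [0.006, -0.002, 0.286] rot [0.0001, 0.0007, 0.0002]
(-31, 20.3, 34) slide [0.006, -0.002, 0.396] rot [0.0001, 0.0007, 0.0002]
```

Released; now press with closed fingers.

>>> move_arm(steps=[{"jaw": 0,"slide": [0.005,0,0.2],"delta_rot": [0,0,0]},{"jaw": 0,"slide": [0.005,0,0.33],"delta_rot": [0,0,0]},{"jaw": 0,"slide": [0.005,0,0.38],"delta_rot": [0,0,0]},{"jaw": 0,"slide": [0.005,0,0.41],"delta_rot": [0,0,0]},{"jaw": 0,"slide": [0.005,0,0.41],"delta_rot": [0,0,0]}])

```text
t: 26.1
eef_pos: [0.5085, 0.1573, 0.0341]
ee_rot: [0.993, -0.114, -0.001, -0.0]
ft_force: [-3.0, -1.2, 10.6]
grip_width: 0.001
gripper_force: 5.3
```

```bash
python3 - <<'E'
from kp import *
rep()
E
```

```text
t 26.1 tcp [-31.6  19.9  34.1] rot [-0.   0.2  0. ] F [-2.6 -1.8 10.6] w 0.001
```

>>> move_arm(steps=[{"jaw": 0,"slide": [0,0,0.02],"delta_rot": [0,0,0]},{"jaw": 0,"slide": [0,0,0.03],"delta_rot": [0,0,0]},{"jaw": 0,"slide": [0,0,0.03],"delta_rot": [0,0,0]}])

```text
t: 26.4
eef_pos: [0.5085, 0.1573, 0.0339]
ee_rot: [0.993, -0.114, -0.001, -0.001]
ft_force: [-7.9, -0.6, 38.0]
grip_width: 0.004
gripper_force: 19.2
```

>>> move_arm(steps=[{"jaw": 0,"slide": [0,0,-0.1],"delta_rot": [0,0,0]},{"jaw": 0,"slide": [0,0,-0.5],"delta_rot": [0,0,0]},{"jaw": 0,"slide": [0.3,0,-0.9],"delta_rot": [0,0,0]},{"jaw": 0,"slide": [0.3,0,-1],"delta_rot": [0,0,0]}])

```text
t: 26.8
eef_pos: [0.5455, 0.1499, 0.1347]
ee_rot: [0.993, -0.115, 0.006, -0.002]
ft_force: [0.4, -0.4, 0.5]
grip_width: -0.002
gripper_force: 0.0
```

>>> move_arm(steps=[{"jaw": 0,"slide": [0.2,0,-0.4],"delta_rot": [0,0,0]},{"jaw": 0,"slide": [0.3,0,-0.6],"delta_rot": [0,0,0]},{"jaw": 0,"slide": [0.3,0,-0.6],"delta_rot": [0,0,0]},{"jaw": 0,"slide": [0.3,0,-0.6],"delta_rot": [0,0,0]}])

```text
t: 27.2
eef_pos: [0.5674, 0.1439, 0.1896]
ee_rot: [0.993, -0.114, -0.001, -0.0]
ft_force: [-0.3, 0.1, -1.0]
grip_width: -0.004
gripper_force: 0.0
```

```bash
python3 - <<'E'
from rec import *
s=rep(); c=bot.read_camera("wrist"); p,n,e=trayfit(c); print(p.round(4),n,e.round(2)); Q=R.from_euler("z",p[2]).as_matrix(); t=np.array([p[0],p[1],0])
for d in bot.cut_out(c,"key"):
    q=Q.T@(at(c,*d["extent"][:2],.034)-t)*1000; print(round(d["conf"],2),np.round(d["extent"]).tolist(),q.round(1))
    if d["extent"][2]<90: r=fit([(c,d["pixels"])],[P*[1,1,0] for P in KEY],[*at(c,*d["extent"][:2],.034)[:2],TA],z=.034,S=6); print(r[1],(Q.T@(np.array([*r[0][:2],0])-t)*1000).round(1),r[0][2]-p[2])
for d in bot.cut_out(c,"plate"): print("plate",round(d["conf"],2),np.round(d["extent"]).tolist())
E
```

```text
t 27.2 tcp [ 28.7  20.1 189.6] rot [0.  0.1 0. ] F [-0.3  0.1 -1. ] w -0.004
[ 0.5347  0.1308 -0.2268] 3 1.32
0.67 [256.0, 233.0, 39.0, 30.0] [-33.5  18.4  34. ]
0.07583526960980691 [-29.8  20.1   0. ] -0.011112027042020217
plate 0.78 [246.0, 202.0, 99.0, 109.0]
plate 0.42 [352.0, 340.0, 24.0, 19.0]
```

```bash
python3 - <<'E'
from rel import *
c=bot.read_camera("wrist"); Q=Rz.T
for d in bot.cut_out(c,"plate")[:1]:
    x0=Rz@np.array([16,50,0])/1000+T0
    r=fit([(c,d["pixels"])],PLATE,[x0[0],x0[1],TA],z=.01); print(d["conf"],r[1],(Q@(np.array([*r[0][:2],0])-T0)*1000).round(1),r[0][2]-TA)
print(bot.job_done())
E
```

```text
0.75 0.128481210042102 [14.  49.8  0. ] 0.0011881352580199456
the job is handed in; nothing more can be done
None
```

The job is handed in. By my measurements, the pale half panel is home in the tray under the jaw's lip with its joint shut, and the key from the farther spot is pressed flush in its recess. The last camera fit was rough and put the panel 2 mm off across the tray, inside the 3 mm limit. No verdict came back, and I took no new pictures of the bystanders.

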